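Turn the coasters in the tipping tray and put them away

TASK

The washed coasters lie cork side up. Lay all that are there side by side, still cork side up, on the level floor of the tipping tray and lift its bar right over so that they all tumble together onto their other face. Then put each one, glazed face up, flat into the holder whose label has the same number of studs, leave the tray swung back down with its floor level, and do not disturb the other things on the worktop.

Things in the scene. Friction and masses are not known exactly. Their poses are not given: they have to be found in the camera images.
- tray_stand: Fixed wooden stand (base 170 x 336 mm) of the tipping tray, turned a little on the worktop; origin at the centre of its underside. Its y axis is parallel to the tray's hinge line, which lies 65 mm above the origin; its x axis points from the tray's floor board to its back board.
- tray (a joint): Angle of the tipping tray about its hinge, 0 to 1.68 rad (stops at both ends); grows as the bar is lifted up and over. 0: floor board level, back board rising at 70 degrees. 1.22: back board level at hinge height, floor board leaning back 20 degrees from upright. Stiff hinge (0.4 N m, 3 to 5 N at the bar): stays where it is left. Brought past 1.6, coasters on the floor topple onto the back board.
- tray_trough (a point): Middle of the tray's corner, on the hinge line, where the upper faces of floor and back board meet (inside angle 110 degrees). Turns with the tray: x along the floor toward the corner, y along the hinge, z out of the floor. Floor board: x -85 to 0 mm, y -150 to 150 mm; 8 mm rim at its free edge, side walls 6 mm high.
- tray_back (a point): Middle of the back board's upper face, 45 mm from the hinge line; the board is 90 mm deep with a 14 mm rim at its far edge. Axes as tray_trough. Two ribs, 4 mm wide and 5 mm high, run up floor and back board at y = -50 and 50 mm and make three lanes about 97 mm wide, centred at y = -100, 0 and 100 mm.
- tray_bar (a point): Middle of the tray's handle: a round steel bar 9 mm thick, 110 mm long, parallel to the hinge, level with the floor board's face, 127 mm from the hinge line, with a free gap of 33 mm to the tray's edge. At angle q it is 127 cos q mm from the hinge line on the stand's -x side and 127 sin q mm above it. Axes as tray_trough.
- coaster1: Small ceramic coaster with a cork back, marked with one stud (small dark dots) on the cork: slab 36 mm wide (its y axis), 64 mm long (x axis), 15 mm thick; origin at its centre. Its z axis points out of the cork back; it starts cork side up, white glazed face down. May be absent.
- holder1: Fixed dark wooden holder for coaster1: a pocket 42 mm wide (y) and 70 mm long (x) whose floor is 4 mm and rim 14 mm above the worktop; the rim is whole at the ends, but along the two sides it stands only 12 mm at each corner, leaving 46 mm open for fingers. A pale label with one stud stands at its -x end. Origin at the centre of the underside.
- holder1_floor (a point): Centre of the pocket floor of holder1, 4 mm above the worktop; axes as the holder.
- coaster2: Small ceramic coaster with a cork back, marked with two studs (small dark dots) on the cork: slab 48 mm wide (its y axis), 64 mm long (x axis), 15 mm thick; origin at its centre. Its z axis points out of the cork back; it starts cork side up, white glazed face down. May be absent.
- holder2: Fixed dark wooden holder for coaster2: a pocket 54 mm wide (y) and 70 mm long (x) whose floor is 4 mm and rim 14 mm above the worktop; the rim is whole at the ends, but along the two sides it stands only 12 mm at each corner, leaving 46 mm open for fingers. A pale label with two studs stands at its -x end. Origin at the centre of the underside.
- holder2_floor (a point): Centre of the pocket floor of holder2, 4 mm above the worktop; axes as the holder.
- coaster3: Small ceramic coaster with a cork back, marked with three studs (small dark dots) on the cork: slab 60 mm wide (its y axis), 64 mm long (x axis), 15 mm thick; origin at its centre. Its z axis points out of the cork back; it starts cork side up, white glazed face down. May be absent.
- holder3: Fixed dark wooden holder for coaster3: a pocket 66 mm wide (y) and 70 mm long (x) whose floor is 4 mm and rim 14 mm above the worktop; the rim is whole at the ends, but along the two sides it stands only 12 mm at each corner, leaving 46 mm open for fingers. A pale label with three studs stands at its -x end. Origin at the centre of the underside.
- holder3_floor (a point): Centre of the pocket floor of holder3, 4 mm above the worktop; axes as the holder.
- egg_cup: Bystander: loose egg cup, 48 mm wide, 52 mm high, origin at the centre of its underside.
- matchbox: Bystander: loose matchbox, 36 x 54 x 15 mm, origin at the centre of its underside.

How it is judged:
By the outcome, as a careful person would: the job done as asked, in the order asked, and still so for the second after the job is handed in, with the robot touching nothing.
Of coaster1, coaster2, coaster3 only 2 to 3 are there at a start; the rules pass over those that are not, and their reading is None.
At some moment in a run one of coaster1, coaster2, coaster3 may be knocked a few centimetres aside while the robot is not near it.
Once in a run the grip may slacken for a moment while it holds something.
It also fails if it takes over 210 s, if anything falls off the work surface, if the arm or the gripper's body presses on something with over 40 N, if the wrist force passes 120 N, or if a joint passes its speed limit or range.

ROBOT

A 6-joint arm with a two-finger parallel gripper is mounted at the origin on a cart in front of the work surface, level with it; the furniture and walls round the work are solid. World frame = base frame: x ahead of the robot, y to its left, z up, the work surface at z = 0. Lengths are in mm, angles in degrees, forces in N, time in s.
With the tool pointing down it reaches from about 350 to 850 mm from the base axis. Payload 8.1 kg.
Tool frame: the origin (TCP) lies between the finger pads; the fingertips stand 25 mm ahead of it and the grasp point (between the pads) lies 6 mm ahead of it (r.tcp_to_tips is the distance from the TCP to the fingertips, in mm); z points along the fingers, y is the line along which they close (so a half turn about z gives the same grasp; the last joint's range is limited). The gripper opens to 85 mm and grips with 20 to 120 N. Pads are 22 mm wide; open, the fingers measure 114 mm over their backs; the gripper's body (76 mm by 85 mm) begins 54 mm behind the grasp point. The pads swing forward as they close: fully open they stand 13 mm farther back than shut.
Start: joints at [61.742, 7.471, 85.268, -0, 87.261, -4.893], TCP at [237.934, 550.811, 256.292] pointing down, gripper open.
Joint ranges: [-169.43, 169.43], [-51.17, 129.36], [1.28, 143.12], [-76.62, 256.62], [0, 156.53], [-152.29, 152.29]. Speed limits (degrees/s): [136.94, 136.94, 159.86, 180, 180, 180].

INTERFACE

Orientations are given as [roll, pitch, yaw] about the fixed x, y, z axes, in that order (R = Rz(yaw) Ry(pitch) Rx(roll)).
In Python, from bench import r gives the robot as it stands.
- The arm moves only by the tool apply_moves, never from a script. Its arguments are lists of equal length, an entry for each row: "angular": the turn, a rotation vector about the world's x, y, z in units of 8 degrees (1.0 is 8 degrees), a list of three; "travel": the shift along the world's x, y, z in units of 40 mm (1.0 is 40 mm), a list of three; "jaw": the opening, from 0 (shut) to 1 (fully open). A call has 1 to 20 rows; each row shifts and turns the commanded pose from where the row before left it; what a row does not reach is not made up. A row lasts 1/8 s, in which the tool goes at most 62.5 mm and 10.7 degrees, less where a joint would pass 70% of its speed; a pose out of reach is approached as far as the arm can. A call is refused whole if a number of a shift passes 1 or a number of a turn 1, either way. A call with a gripper value outside its range is refused whole. The fingers move at their own pace and stop on an object; "force" is the grip in N (left out, the last holds). Time passes only in rows, so rows that do not move let the fingers close. It gives the time, the measured TCP pose, the force, the opening and the grip force at its end, in the units of the state.
- r.sense(): the state, without advancing time (a new reading comes with each control period).
- r.snapshot(name): name is "scene" or "top" or "wrist"; returns a dict with "color" (420x560x3 uint8, red, green, blue), "fx", "fy", "cx", "cy" (pixels), "R" (3x3) and "t" (3): a world point X has camera coordinates R X + t; the wrist camera has in their place "mount" (4x4, takes a point from camera to tool coordinates, whose origin is the TCP and whose axes are the flange's). Camera axes: x right, y down, z forward; pixel columns grow to the right and rows downward; lengths in mm; the calibration is good to about 2 mm. A picture is of the moment at which its call begins: read the wrist's pose just before it. There is no depth.
- r.hand_in(): hands the job in; it is judged then, once.
The state is a dict: "time": time; "joint_pos": joint angles; "qd": joint speeds; "joint_efforts": joint torques, N m; "tool_pos": TCP position; "tcp_rot": TCP orientation; "ft_force": force on the tool from outside, world axes, zero at the start; "wrist_torque": the same for the moment, N m; "finger_gap": finger opening in mm; "grip_force": force on a finger pad.
Only numpy, scipy, OpenCV 4.12 (cv2) and the standard library are available. Lean on these libraries where they do the work, as an engineer would, in place of code of your own. Each camera call takes 0.05 s, during which the arm holds its last target. There are 200 camera calls.

## Working session

There is one attempt and no reset: what is moved stays moved. The work goes in short steps, Python scripts to look and compute and a tool call to move; the robot and the scene stay as the last step left them, time stands still between calls to the robot, and variables do not carry over. Pictures are saved under pics/ and viewed, at most 14 in all, crops included, and the job is handed in when it is done.

Besides the shell and the picture viewer there is one more tool, called after ">>>" by a JSON object that holds its "method" and its "body", one argument or row to a line. apply_moves: Moves the arm, as the interface text tells. Its arguments: {"type":"object","properties":{"angular":{"type":"array"},"travel":{"type":"array"},"jaw":{"type":"array"},"force":{"type":"number"}},"required":["angular","travel","jaw"]}

```bash
mkdir -p pics; ls
python3 - <<'E'
from bench import r
import cv2,pickle
d={}
for n in ("scene","top"):
    s=r.snapshot(n); d[n]=s; cv2.imwrite(f"pics/{n}0.png",s["color"][:,:,::-1])
    print(n,s["fx"],s["cx"],s["cy"],s["R"],s["t"])
pickle.dump(d,open("s0.pkl","wb"))
w=r.snapshot("wrist");print(w["mount"],w["fx"])
print(r.sense())
E
```

```text
pics
scene 443.9194398911244 281.3809216157436 206.0646930605376 [[ 0.51378106 -0.85779726 -0.01459053]
 [-0.59639893 -0.34488685 -0.72481817]
 [ 0.61671495  0.38109962 -0.6887857 ]] [-328.11347313  421.80083628  793.42682924]
top 503.58000400001515 276.36383317618316 199.4829838190606 [[ 0.01350184 -0.99989682 -0.00490423]
 [-0.99428609 -0.01290635 -0.10596509]
 [ 0.10589086  0.00630693 -0.99435776]] [ -45.77624641  610.98049076 1262.76648208]
[[ 3.25788600e-04 -9.48843282e-01 -3.15747240e-01  8.29099289e+01]
 [ 9.99999446e-01  6.25063733e-04 -8.46560381e-04  3.94846061e-01]
 [ 1.00061528e-03 -3.15746789e-01  9.48842961e-01 -1.17043298e+02]
 [ 0.00000000e+00  0.00000000e+00  0.00000000e+00  1.00000000e+00]] 371.9001989777222
{'time': 0.15, 'joint_pos': array([ 6.17414368e+01,  7.50715147e+00,  8.53170325e+01,  1.98819361e-03,
        8.72617815e+01, -4.89233248e+00]), 'qd': array([ 0.02015857, -0.13967911, -0.26233211, -0.04851381, -0.06714424,
        0.00564503]), 'joint_efforts': array([ 5.28836208e-04, -5.70058537e+01, -5.01162171e+01, -2.05325537e-04,
        9.49604233e-03, -7.90112040e-05]), 'tool_pos': array([237.73420757, 550.45325756, 255.44471669]), 'tcp_rot': array([-1.79914517e+02, -9.30998568e-03,  1.56633666e+02]), 'ft_force': array([-0.38642629,  0.31956585,  0.56496763]), 'wrist_torque': array([ 0.02473179, -0.04229423,  0.01253386]), 'grip_force': 0.0, 'finger_gap': 85.30565448208434}
```

View pics/top0.png

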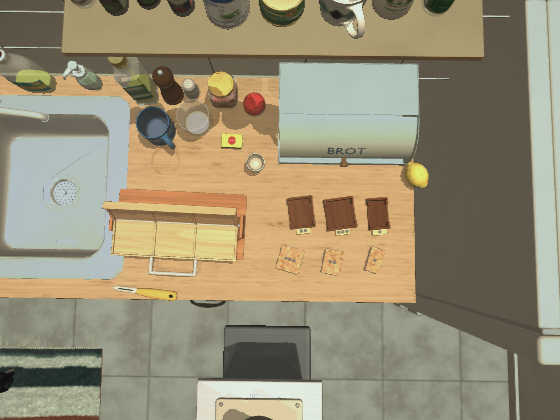

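View pics/scene0.png

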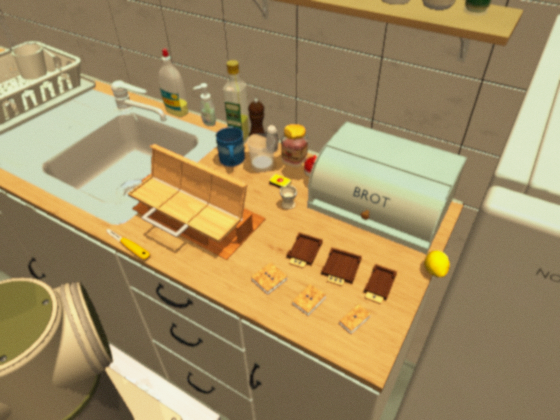

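The top view shows the tray at about (175,235) with its bar at (172,270), and coasters at (290,260), (332,262) and (374,260). The holders are at (300,212), (340,213) and (377,214), with their labels toward the robot. I'll zoom in to count studs and measure.

```bash
cat > h.py <<'E'
import numpy as np,cv2
def ray(s,uv,z):
    uv=np.atleast_2d(np.array(uv,float)); z=np.broadcast_to(z,len(uv))
    d=np.c_[(uv[:,0]-s["cx"])/s["fx"],(uv[:,1]-s["cy"])/s["fy"],np.ones(len(uv))]@s["R"]
    c=-s["R"].T@s["t"]
    return c+d*((z-c[2])/d[:,2])[:,None]
def proj(s,X):
    p=np.atleast_2d(X)@s["R"].T+s["t"]; return np.c_[s["fx"]*p[:,0]/p[:,2]+s["cx"],s["fy"]*p[:,1]/p[:,2]+s["cy"]]
E
python3 - <<'E'
import pickle,cv2,numpy as np
from h import *
d=pickle.load(open("s0.pkl","rb"));t=d["top"]["color"][:,:,::-1]
a=cv2.resize(t[185:285,265:405],None,fx=4,fy=4,interpolation=cv2.INTER_CUBIC)
cv2.imwrite("pics/c1.png",a)
b=cv2.resize(t[180:290,95:260],None,fx=4.5,fy=4.5,interpolation=cv2.INTER_CUBIC)
cv2.imwrite("pics/c2.png",b)
E
```

```text
(no output)
```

View pics/c1.png

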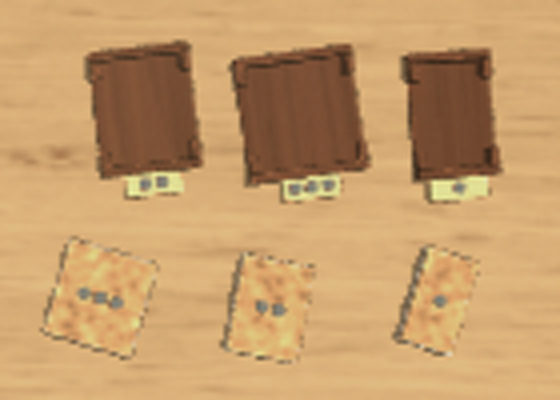

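View pics/c2.png

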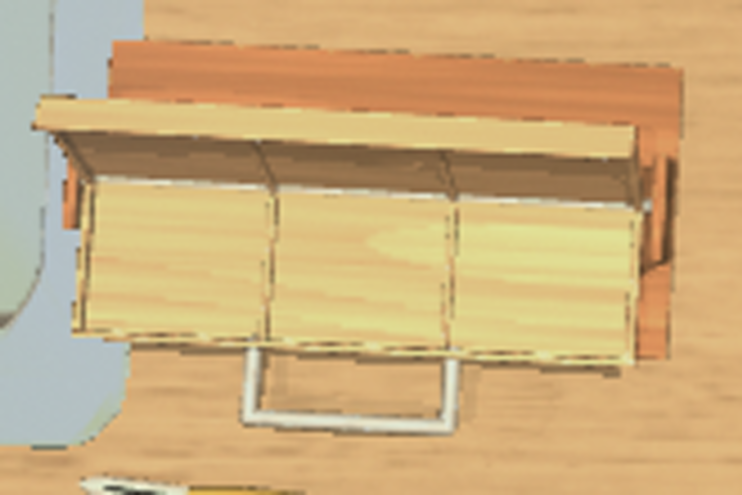

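Holders from left to right carry 2, 3 and 1 studs. Coasters from left to right carry 3, 2 and 1, so all three are present. Next I'll convert these corners to world positions.

Run:
```python
import pickle
from h import *
s=pickle.load(open("s0.pkl","rb"))["top"]
np.set_printoptions(precision=1,suppress=True)
def c1(p):return (np.array(p)+.5)/4-.5+[265,185]
def c2(p):return (np.array(p)+.5)/4.5-.5+[95,180]
for n,p,z in [("c3",[(72,237),(160,262),(134,357),(45,331)],15),("c2",[(244,254),(315,265),(298,361),(228,350)],15),("c1",[(430,245),(479,262),(452,355),(404,340)],15),
 ("h2",[(86,54),(189,42),(202,166),(101,178)],14),("h3",[(233,61),(353,46),(369,168),(248,185)],14),("h1",[(404,56),(490,50),(500,174),(415,182)],14)]:
    P=ray(s,c1(p),z); a=(P[0]-P[3]+P[1]-P[2])/2; b=(P[1]-P[0]+P[2]-P[3])/2
    print(n,P.mean(0),"long",np.hypot(*a[:2]),"wid",np.hypot(*b[:2]),"angle",np.degrees(np.arctan2(a[1],a[0])),np.degrees(np.arctan2(b[1],b[0]))+90)
for n,p,z in [("hinge",[(95,178),(640,206)],65),("edge",[(83,334),(632,362)],73),("bar",[(245,416),(455,429)],65),("base",[(113,41),(683,67)],10),("backtop",[(35,128),(633,158)],150)]:
    P=ray(s,c2(p),z);e=P[0]-P[1];print(n,P,"mid",P.mean(0),"len",np.hypot(*e[:2]),"ang",np.degrees(np.arctan2(e[1],e[0]))-90)
print([a for a in dir(r)] if 0 else "")
from bench import r
print(r.tcp_to_tips, [a for a in dir(r) if a[0]!="_"])
```

```text
c3 [460.4 -75.5  15. ] long 62.80215277586897 wid 59.17715275398918 angle -15.14750599955576 -15.206719196539751
c2 [ 455.  -183.9   15. ] long 62.29600720307744 wid 45.75468038937407 angle -9.699004330254775 -8.046355650952506
c1 [ 460.9 -293.1   15. ] long 62.719234692509 wid 32.57782057565285 angle -16.153076939848564 -17.498505129445235
h2 [ 581.4 -101.4   14. ] long 81.33713853381416 wid 66.80746478578932 angle 6.904037146156527 7.478016773473001
h3 [ 579.5 -203.    14. ] long 80.65012426679692 wid 79.07836187626889 angle 7.179742969740853 8.3240982646699
h1 [ 580.4 -301.3   14. ] long 81.57245755717193 wid 55.76533599315145 angle 4.34477588936784 5.436578338957915
hinge [[553.4 363.   65. ]
 [541.8  59.8  65. ]] mid [547.6 211.4  65. ] len 303.44732506879143 ang -2.1808885841622185
edge [[467.2 363.   73. ]
 [456.   61.7  73. ]] mid [461.6 212.3  73. ] len 301.5193329709526 ang -2.1191746151933586
bar [[423.6 274.3  65. ]
 [418.1 158.7  65. ]] mid [420.9 216.5  65. ] len 115.77343139267133 ang -2.714565027432087
base [[637.  374.2  10. ]
 [626.   41.2  10. ]] mid [631.5 207.7  10. ] len 333.2428276616574 ang -1.8867119888484751
backtop [[573.6 367.8 150. ]
 [562.1  56.8 150. ]] mid [567.8 212.3 150. ] len 311.17074123486725 ang -2.1241784823549352

25.0 ['PlanningError', 'hand_in', 'sense', 'snapshot', 'tcp_to_tips']
```

>>> {"method": "apply_moves", "body": {
  "angular": [
    [0,0,0.1],
    [0,0,0.1],
    [0,0,0.1],
    [0,0,0.1],
    [0,0,0.1],
    [0,0,0.1],
    [0,0,0.1],
    [0,0,0.1],
    [0,0,0.1],
    [0,0,0.1],
    [0,0,0],
    [0,0,0],
    [0,0,0],
    [0,0,0],
    [0,0,0],
    [0,0,0],
    [0,0,0],
    [0,0,0]
  ],
  "travel": [
    [0.34,-0.98,0],
    [0.35,-0.98,0],
    [0.35,-0.98,0],
    [0.35,-0.98,0],
    [0.35,-0.98,0],
    [0.35,-0.98,0],
    [0.35,-0.98,0],
    [0.35,-0.98,0],
    [0.35,-0.98,-0.4],
    [0.35,-0.98,-0.4],
    [0.35,-0.98,-0.4],
    [0.35,-0.98,-0.4],
    [0.35,-0.98,-0.4],
    [0.35,-0.98,-0.4],
    [0.35,-0.98,-0.4],
    [0.35,-0.98,-0.4],
    [0,0,0],
    [0,0,0]
  ],
  "jaw": [0.9,0.9,0.9,0.9,0.9,0.9,0.9,0.9,0.9,0.9,0.9,0.9,0.9,0.9,0.9,0.9,0.9,0.9],
  "force": 40
}}

```text
time: 2.4
tool_pos: [461.2, -76.1, 128.1]
tcp_rot: [180.0, -0.1, 164.6]
ft_force: [-0.0, 0.1, 0.4]
finger_gap: 77.0
grip_force: 0.0
```

```bash
cat >> h.py <<'E'
from bench import r
from scipy.spatial.transform import Rotation as Ro
def wsnap(name):
    q=r.sense(); s=r.snapshot("wrist")
    T=np.eye(4); T[:3,:3]=Ro.from_euler("xyz",q["tcp_rot"],degrees=True).as_matrix(); T[:3,3]=q["tool_pos"]
    C=np.linalg.inv(T@s["mount"]); s["R"]=C[:3,:3]; s["t"]=C[:3,3]
    cv2.imwrite(f"pics/{name}.png",s["color"][:,:,::-1]); return s
def tsnap(name,n="top"):
    s=r.snapshot(n); cv2.imwrite(f"pics/{name}.png",s["color"][:,:,::-1]); return s
def go(x,y,z,yaw):
    q=r.sense(); d=(np.array([x,y,z])-q["tool_pos"])/40
    a=((yaw-q["tcp_rot"][2]+180)%360-180)/8
    print("move units",d.round(2),"yaw",round(a,2))
np.set_printoptions(precision=1,suppress=True)
E
python3 - <<'E'
from h import *
s=wsnap("w1"); print(proj(s,[[460.4,-75.5,15]]))
E
```

```text
[[280.1 217.2]]
```

View pics/w1.png

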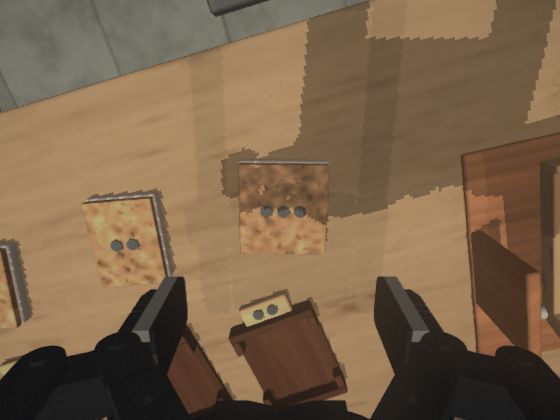

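Coaster 3's cork corners are at (239,163), (329,163), (326,254) and (240,252). The fingertips are at (178,280) and (388,280).

Run:
```python
from h import *
s=wsnap("w1b")
P=ray(s,[(239,164),(329,164),(326,254),(240,252)],15); print(P,P.mean(0))
e=P[1]-P[2]+P[0]-P[3];print(np.degrees(np.arctan2(e[1],e[0])))
m=P.mean(0);go(m[0],m[1],22,164.8)
```

```text
[[ 419.8  -90.8   15. ]
 [ 434.7  -36.3   15. ]
 [ 494.6  -52.2   15. ]
 [ 477.7 -108.2   15. ]] [456.7 -71.9  15. ]
164.23527852769934
move units [-0.1  0.1 -2.7] yaw 0.01
```

>>> {"method": "apply_moves", "body": {
  "angular": [
    [0,0,0],
    [0,0,0],
    [0,0,0],
    [0,0,0],
    [0,0,0],
    [0,0,0],
    [0,0,0],
    [0,0,0],
    [0,0,0],
    [0,0,0]
  ],
  "travel": [
    [-0.06,0.06,-0.6],
    [0,0,-0.6],
    [0,0,-0.6],
    [0,0,-0.5],
    [0,0,-0.3],
    [0,0,0],
    [0,0,0],
    [0,0,0],
    [0,0,0],
    [0,0,0]
  ],
  "jaw": [0.9,0.9,0.9,0.9,0.9,0.9,0.6,0.6,0.6,0.6],
  "force": 40
}}

```text
time: 3.75
tool_pos: [460.2, -74.2, 25.5]
tcp_rot: [180.0, 0.1, 164.6]
ft_force: [-0.9, 1.7, 7.7]
finger_gap: 59.0
grip_force: 43.9
```

>>> {"method": "apply_moves", "body": {
  "angular": [
    [0,0,0],
    [0,0,0],
    [0,0,0],
    [0,0,0],
    [0,0,0],
    [0,0,0],
    [0,0,0],
    [0,0,0],
    [0,0,0],
    [0,0,0]
  ],
  "travel": [
    [0,0,0],
    [0,0,0],
    [0,0,0.16],
    [0,0,0],
    [0,0,0],
    [0,0,0],
    [0,0,0.5],
    [0,0,0.5],
    [0,0,1],
    [0,0,0.8]
  ],
  "jaw": [0.85,0.85,0.85,0.6,0.6,0.6,0.6,0.6,0.6,0.6],
  "force": 40
}}

```text
time: 5.0
tool_pos: [459.2, -74.0, 144.0]
tcp_rot: [180.0, 0.0, 164.6]
ft_force: [0.8, -0.6, -1.0]
finger_gap: 58.4
grip_force: 43.4
```

Run:
```python
from h import *
go(509.4,312.9,150,177.8);print(r.sense()["tool_pos"])
```

```text
move units [1.3 9.7 0.1] yaw 1.65
[459.2 -74.  144. ]
```

>>> {"method": "apply_moves", "body": {
  "angular": [
    [0,0,0.165],
    [0,0,0.165],
    [0,0,0.165],
    [0,0,0.165],
    [0,0,0.165],
    [0,0,0.165],
    [0,0,0.165],
    [0,0,0.165],
    [0,0,0.165],
    [0,0,0.165],
    [0,0,0],
    [0,0,0]
  ],
  "travel": [
    [0.13,0.97,0],
    [0.13,0.97,0],
    [0.13,0.97,0],
    [0.13,0.97,0],
    [0.13,0.97,0],
    [0.13,0.97,0],
    [0.13,0.97,0],
    [0.13,0.97,0],
    [0.13,0.97,0],
    [0.1,0.97,0],
    [0,0,0],
    [0,0,0]
  ],
  "jaw": [0.6,0.6,0.6,0.6,0.6,0.6,0.6,0.6,0.6,0.6,0.6,0.6]
}}

```text
time: 6.5
tool_pos: [509.6, 313.6, 142.2]
tcp_rot: [-180.0, -0.0, 177.9]
ft_force: [1.2, -0.4, -0.9]
finger_gap: 57.9
grip_force: 43.5
```

Run:
```python
from h import *
go(509.4,312.9,97.5,177.8);print(r.sense()["tool_pos"])
s=wsnap("w2")
```

```text
move units [-0.  -0.  -1.1] yaw -0.01
[509.6 313.6 142.2]
```

View pics/w2.png

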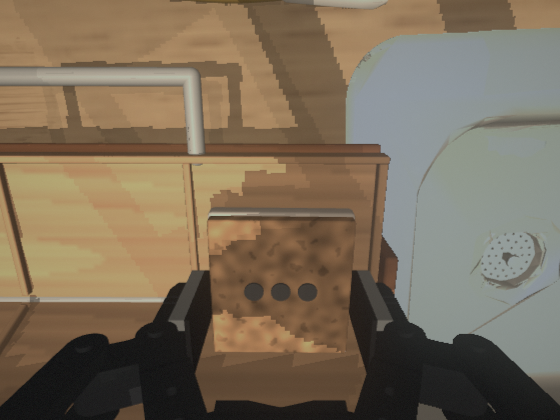

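The held coaster 3 (studs near (280,292)) sits square over the lane between the rib at x≈195 and the side wall at x≈380. I'll lower it.

>>> {"method": "apply_moves", "body": {
  "angular": [
    [0,0,0],
    [0,0,0],
    [0,0,0],
    [0,0,0],
    [0,0,0],
    [0,0,0],
    [0,0,0],
    [0,0,0]
  ],
  "travel": [
    [0,0,-0.5],
    [0,0,-0.4],
    [0,0,-0.2],
    [0,0,0],
    [0,0,0],
    [0,0,0],
    [0,0,0],
    [0,0,0]
  ],
  "jaw": [0.6,0.6,0.6,0.6,0.6,0.6,0.6,0.6]
}}

```text
time: 7.55
tool_pos: [510.0, 314.1, 98.7]
tcp_rot: [180.0, 0.0, 177.8]
ft_force: [-0.5, -0.1, -0.9]
finger_gap: 57.8
grip_force: 44.8
```

>>> {"method": "apply_moves", "body": {
  "angular": [
    [0,0,0],
    [0,0,0],
    [0,0,0],
    [0,0,0]
  ],
  "travel": [
    [0,0,-0.04],
    [0,0,0],
    [0,0,0],
    [0,0,0]
  ],
  "jaw": [0.6,0.6,0.6,0.6]
}}

```text
time: 8.05
tool_pos: [509.9, 314.0, 97.1]
tcp_rot: [-180.0, -0.0, 177.8]
ft_force: [0.2, 0.3, -0.5]
finger_gap: 57.6
grip_force: 44.8
```

>>> {"method": "apply_moves", "body": {
  "angular": [
    [0,0,0],
    [0,0,0],
    [0,0,0],
    [0,0,0],
    [0,0,0],
    [0,0,0],
    [0,0,0],
    [0,0,0]
  ],
  "travel": [
    [0,0,-0.03],
    [0,0,0],
    [0,0,0],
    [0,0,0],
    [0,0,0.3],
    [0,0,0.7],
    [0,0,0.5],
    [0,0,0]
  ],
  "jaw": [0.6,0.6,0.77,0.77,0.77,0.77,0.77,0.77]
}}

```text
time: 9.05
tool_pos: [511.5, 314.8, 158.8]
tcp_rot: [179.9, 0.3, 177.8]
ft_force: [0.5, 0.7, 0.5]
finger_gap: 65.6
grip_force: 0.0
```

Run:
```python
from h import *
s=tsnap("t2");go(455,-183.9,130,171);print(r.sense()["tool_pos"])
a=cv2.resize(s["color"][180:290,95:405,::-1],None,fx=2.5,fy=2.5,interpolation=cv2.INTER_CUBIC);cv2.imwrite("pics/t2c.png",a)
```

```text
move units [ -1.4 -12.5  -0.7] yaw -0.85
[510.6 314.3 157. ]
```

View pics/t2c.png

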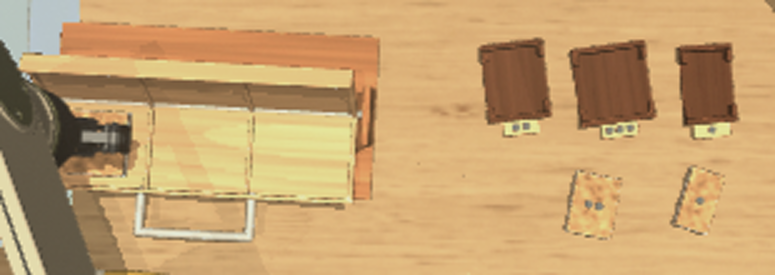

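Coaster 3 lies in the left lane, and coasters 2 and 1 have not moved. I'll go on to coaster 2.

>>> {"method": "apply_moves", "body": {
  "angular": [
    [0,0,-0.1],
    [0,0,-0.1],
    [0,0,-0.1],
    [0,0,-0.1],
    [0,0,-0.1],
    [0,0,-0.1],
    [0,0,-0.1],
    [0,0,-0.1],
    [0,0,-0.05],
    [0,0,0],
    [0,0,0],
    [0,0,0],
    [0,0,0],
    [0,0,0],
    [0,0,0]
  ],
  "travel": [
    [-0.1,-0.9,0],
    [-0.1,-0.97,0],
    [-0.1,-0.97,0],
    [-0.1,-0.97,0],
    [-0.1,-0.97,0],
    [-0.1,-0.97,0],
    [-0.1,-0.97,0],
    [-0.1,-0.97,0],
    [-0.12,-0.97,-0.1],
    [-0.12,-0.97,-0.1],
    [-0.12,-0.97,-0.2],
    [-0.12,-0.97,-0.2],
    [-0.12,-0.92,-0.1],
    [0,0,0],
    [0,0,0]
  ],
  "jaw": [0.77,0.77,0.77,0.77,0.77,0.77,0.77,0.77,0.77,0.77,0.77,0.77,0.77,0.77,0.77]
}}

```text
time: 10.98
tool_pos: [453.4, -184.9, 127.0]
tcp_rot: [179.9, -0.1, 171.0]
ft_force: [0.0, 0.9, -0.2]
finger_gap: 65.6
grip_force: 0.0
```

Run:
```python
from h import *
s=wsnap("w3");im=cv2.cvtColor(s["color"],cv2.COLOR_RGB2GRAY)
go(455,-183.9,30.5,171)
c=proj(s,[[455,-183.9,15],[459.5,-293.1,15]]);print(c)
```

```text
move units [ 0.   0.  -2.4] yaw -0.01
[[281.1 221.2]
 [122.1 251.1]]
```

View pics/w3.png

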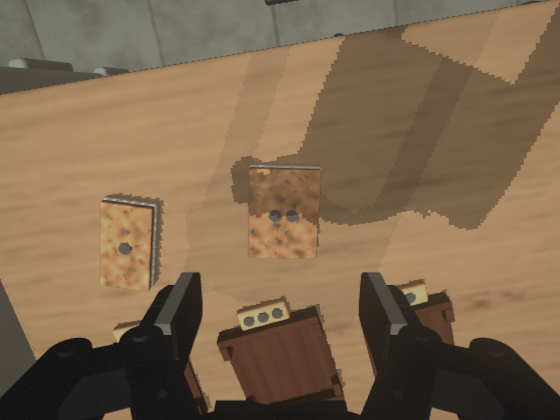

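Coaster 2's corners are at (249,168), (320,168), (318,259) and (248,258), between the fingers. I'll descend.

>>> {"method": "apply_moves", "body": {
  "angular": [
    [0,0,0],
    [0,0,0],
    [0,0,0],
    [0,0,0],
    [0,0,0],
    [0,0,0],
    [0,0,0],
    [0,0,0],
    [0,0,0],
    [0,0,0],
    [0,0,0],
    [0,0,0],
    [0,0,0],
    [0,0,0],
    [0,0,0]
  ],
  "travel": [
    [0,0.03,-0.6],
    [0,0.02,-0.6],
    [0,0,-0.6],
    [0,0,-0.4],
    [0,0,-0.2],
    [0,0,0],
    [0,0,0],
    [0,0,0],
    [0,0,0],
    [0,0,0],
    [0,0,0.3],
    [0,0,0.5],
    [0,0,1],
    [0,0,1],
    [0,0,0]
  ],
  "jaw": [0.77,0.77,0.77,0.77,0.77,0.77,0.77,0.45,0.45,0.45,0.45,0.45,0.45,0.45,0.45],
  "force": 40
}}

```text
time: 12.9
tool_pos: [456.4, -184.9, 148.8]
tcp_rot: [-179.8, 0.4, 171.0]
ft_force: [0.4, -0.4, -1.0]
finger_gap: 46.5
grip_force: 41.4
```

Run:
```python
from h import *
go(506,213.0,142,177.8);print(r.sense()["tool_pos"])
```

```text
move units [ 1.2  9.9 -0.2] yaw 0.85
[ 456.4 -184.9  148.8]
```

>>> {"method": "apply_moves", "body": {
  "angular": [
    [0,0,0.085],
    [0,0,0.085],
    [0,0,0.085],
    [0,0,0.085],
    [0,0,0.085],
    [0,0,0.085],
    [0,0,0.085],
    [0,0,0.085],
    [0,0,0.085],
    [0,0,0.085],
    [0,0,0],
    [0,0,0],
    [0,0,0]
  ],
  "travel": [
    [0.12,0.99,0],
    [0.12,0.99,0],
    [0.12,0.99,0],
    [0.12,0.99,0],
    [0.12,0.99,0],
    [0.12,0.99,0],
    [0.12,0.99,0],
    [0.12,0.99,0],
    [0.15,0.99,0],
    [0.15,0.99,0],
    [0,0,0],
    [0,0,0],
    [0,0,0]
  ],
  "jaw": [0.45,0.45,0.45,0.45,0.45,0.45,0.45,0.45,0.45,0.45,0.45,0.45,0.45]
}}

```text
time: 14.52
tool_pos: [504.1, 211.4, 143.5]
tcp_rot: [-180.0, -0.0, 177.8]
ft_force: [-0.7, 0.2, 0.1]
finger_gap: 46.6
grip_force: 41.4
```

Run:
```python
from h import *
go(506,213.0,96,177.8);print(r.sense()["tool_pos"],r.sense()["finger_gap"])
```

```text
move units [ 0.1  0.  -1.2] yaw 0.0
[504.1 211.4 143.5] 46.60114325262944
```

>>> {"method": "apply_moves", "body": {
  "angular": [
    [0,0,0],
    [0,0,0],
    [0,0,0],
    [0,0,0],
    [0,0,0],
    [0,0,0],
    [0,0,0],
    [0,0,0],
    [0,0,0],
    [0,0,0],
    [0,0,0],
    [0,0,0]
  ],
  "travel": [
    [0.05,0.03,-0.5],
    [0,0,-0.5],
    [0,0,-0.14],
    [0,0,-0.04],
    [0,0,0],
    [0,0,0],
    [0,0,0],
    [0,0,0],
    [0,0,0.3],
    [0,0,0.7],
    [0,0,0.5],
    [0,0,0]
  ],
  "jaw": [0.45,0.45,0.45,0.45,0.45,0.45,0.68,0.68,0.68,0.68,0.68,0.68]
}}

```text
time: 16.02
tool_pos: [507.9, 214.1, 159.3]
tcp_rot: [179.9, 0.2, 177.8]
ft_force: [0.6, -0.0, 0.0]
finger_gap: 58.2
grip_force: 0.0
```

Run:
```python
from h import *
s=tsnap("t3");go(460,-292.5,130,163.3);print(r.sense()["tool_pos"])
for p in [(374,260)]:
    a=s["color"][240:280,355:395]; m=cv2.inRange(cv2.cvtColor(a,cv2.COLOR_RGB2HSV),(0,0,0),(179,255,110));print(m.sum()/255)
d=cv2.absdiff(s["color"],__import__("pickle").load(open("s0.pkl","rb"))["top"]["color"]).max(2)
print([(d[y0:y1,x0:x1]>40).sum() for x0,x1,y0,y1 in [(270,310,240,280),(315,350,240,280),(358,395,240,280),(270,400,190,238)]])
```

```text
move units [ -1.2 -12.7  -0.7] yaw -1.82
[507.  213.8 157.6]
0.0
[np.int64(100), np.int64(93), np.int64(0), np.int64(0)]
```

>>> {"method": "apply_moves", "body": {
  "angular": [
    [0,0,-0.14],
    [0,0,-0.14],
    [0,0,-0.14],
    [0,0,-0.14],
    [0,0,-0.14],
    [0,0,-0.14],
    [0,0,-0.14],
    [0,0,-0.14],
    [0,0,-0.14],
    [0,0,-0.14],
    [0,0,-0.14],
    [0,0,-0.14],
    [0,0,-0.14],
    [0,0,0],
    [0,0,0],
    [0,0,0]
  ],
  "travel": [
    [-0.09,-0.97,0],
    [-0.09,-0.97,0],
    [-0.09,-0.97,0],
    [-0.09,-0.97,0],
    [-0.09,-0.97,0],
    [-0.09,-0.97,0],
    [-0.09,-0.97,0],
    [-0.09,-0.97,0],
    [-0.09,-0.97,-0.1],
    [-0.09,-0.97,-0.1],
    [-0.1,-0.97,-0.2],
    [-0.1,-0.97,-0.2],
    [-0.1,-0.97,-0.1],
    [0,0,0],
    [0,0,0],
    [0,0,0]
  ],
  "jaw": [0.65,0.65,0.65,0.65,0.65,0.65,0.65,0.65,0.65,0.65,0.65,0.65,0.65,0.65,0.65,0.65]
}}

```text
time: 18.08
tool_pos: [458.3, -289.7, 128.3]
tcp_rot: [180.0, -0.0, 163.3]
ft_force: [0.7, 1.0, 0.1]
finger_gap: 55.7
grip_force: 0.0
```

Run:
```python
from h import *
s=wsnap("w4");print(r.sense()["tool_pos"])
go(459.5,-291.5,30.5,163.3)
hsv=cv2.cvtColor(s["color"],cv2.COLOR_RGB2HSV)
# dark grey stud
m=cv2.inRange(hsv,(0,0,20),(179,70,110))[100:270,180:400]
n,l,st,c=cv2.connectedComponentsWithStats(m)
print([(c[i]+[180,100],st[i,4]) for i in range(1,n) if 40<st[i,4]<400]); print(proj(s,[[459.5,-291.5,15]]))
for i in range(1,n):
    if 40<st[i,4]<400: print(ray(s,c[i]+[180,100],15))
```

```text
[ 458.5 -289.8  128.6]
move units [ 0.  -0.  -2.5] yaw -0.01
[(array([277.1, 218. ]), np.int32(93))]
[[277.4 220.7]]
[[ 457.6 -291.2   15. ]]
```

Coaster 1 is located in both views, so I'll pick it.

>>> {"method": "apply_moves", "body": {
  "angular": [
    [0,0,0],
    [0,0,0],
    [0,0,0],
    [0,0,0],
    [0,0,0],
    [0,0,0],
    [0,0,0],
    [0,0,0],
    [0,0,0],
    [0,0,0],
    [0,0,0],
    [0,0,0],
    [0,0,0],
    [0,0,0],
    [0,0,0]
  ],
  "travel": [
    [0,-0.03,-0.6],
    [0,0,-0.6],
    [0,0,-0.6],
    [0,0,-0.45],
    [0,0,-0.2],
    [0,0,0],
    [0,0,0],
    [0,0,0],
    [0,0,0],
    [0,0,0],
    [0,0,0.3],
    [0,0,0.5],
    [0,0,1],
    [0,0,1],
    [0,0,0]
  ],
  "jaw": [0.65,0.65,0.65,0.65,0.65,0.65,0.65,0.3,0.3,0.3,0.3,0.3,0.3,0.3,0.3],
  "force": 40
}}

```text
time: 20.0
tool_pos: [460.5, -293.7, 147.6]
tcp_rot: [-179.8, 0.4, 163.3]
ft_force: [0.3, -0.7, -0.1]
finger_gap: 34.6
grip_force: 40.0
```

Run:
```python
from h import *
go(502.5,113.0,142,177.8);print(r.sense()["tool_pos"])
```

```text
move units [ 1.1 10.2 -0.1] yaw 1.82
[ 460.5 -293.7  147.6]
```

>>> {"method": "apply_moves", "body": {
  "angular": [
    [0,0,0.17],
    [0,0,0.17],
    [0,0,0.17],
    [0,0,0.17],
    [0,0,0.17],
    [0,0,0.17],
    [0,0,0.17],
    [0,0,0.17],
    [0,0,0.17],
    [0,0,0.17],
    [0,0,0.12],
    [0,0,0],
    [0,0,0],
    [0,0,0]
  ],
  "travel": [
    [0.1,0.92,0],
    [0.1,0.92,0],
    [0.1,0.92,0],
    [0.1,0.92,0],
    [0.1,0.92,0],
    [0.1,0.92,0],
    [0.1,0.92,0],
    [0.1,0.92,0],
    [0.1,0.92,0],
    [0.1,0.92,0],
    [0.1,0.94,0],
    [0,0,0],
    [0,0,0],
    [0,0,0]
  ],
  "jaw": [0.3,0.3,0.3,0.3,0.3,0.3,0.3,0.3,0.3,0.3,0.3,0.3,0.3,0.3]
}}

```text
time: 21.75
tool_pos: [502.1, 112.7, 142.4]
tcp_rot: [-180.0, -0.0, 177.8]
ft_force: [0.4, -1.1, -0.6]
finger_gap: 34.7
grip_force: 40.1
```

Run:
```python
from h import *
go(502.5,113.0,96,177.8);print(r.sense()["tool_pos"],r.sense()["finger_gap"])
```

```text
move units [ 0.   0.  -1.2] yaw 0.0
[502.1 112.7 142.4] 34.658687037533745
```

>>> {"method": "apply_moves", "body": {
  "angular": [
    [0,0,0],
    [0,0,0],
    [0,0,0],
    [0,0,0],
    [0,0,0],
    [0,0,0],
    [0,0,0],
    [0,0,0],
    [0,0,0],
    [0,0,0],
    [0,0,0],
    [0,0,0],
    [0,0,0],
    [0,0,0],
    [0,0,0]
  ],
  "travel": [
    [0,0,-0.5],
    [0,0,-0.5],
    [0,0,-0.12],
    [0,0,-0.04],
    [0,0,0],
    [0,0,0],
    [0,0,0],
    [0,0,0],
    [0,0,0.3],
    [0,0,0.7],
    [-0.3,0,1],
    [-1,0.5,1],
    [-1,1,0],
    [0,0,0],
    [0,0,0]
  ],
  "jaw": [0.3,0.3,0.3,0.3,0.3,0.3,0.6,0.6,0.6,0.6,0.6,0.6,0.6,0.6,0.6]
}}

```text
time: 23.62
tool_pos: [410.6, 173.7, 217.0]
tcp_rot: [180.0, 0.1, 177.9]
ft_force: [-1.0, 0.3, 0.4]
finger_gap: 51.3
grip_force: 0.0
```

Run:
```python
from h import *
s=wsnap("w5");print(r.sense()["tool_pos"]); t=tsnap("t5")
go(420.8,216.3,200,87.8)
a=t["color"][170:300,80:260,::-1]; b=cv2.resize(a,(581,420),interpolation=cv2.INTER_CUBIC)
cv2.imwrite("pics/w5c.png",cv2.resize(np.hstack([s["color"][:,:,::-1],b]),(798,294)))
```

```text
[410.8 173.3 216.7]
move units [ 0.2  1.1 -0.4] yaw -11.25
```

View pics/w5c.png

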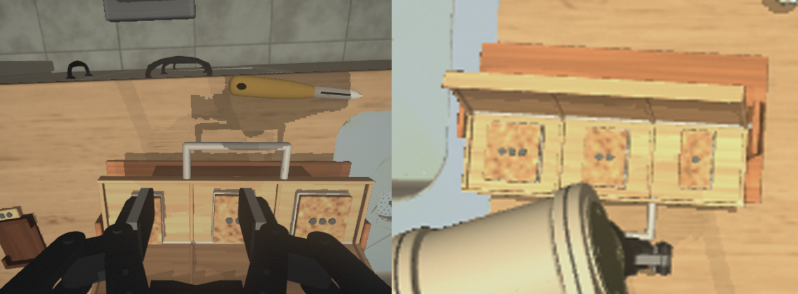

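All three coasters lie flat in their lanes, one per lane. Now the bar: I'll turn the tool a quarter turn above it.

>>> {"method": "apply_moves", "body": {
  "angular": [
    [0,0,-0.95],
    [0,0,-0.95],
    [0,0,-0.95],
    [0,0,-0.95],
    [0,0,-0.95],
    [0,0,-0.95],
    [0,0,-0.95],
    [0,0,-0.95],
    [0,0,-0.95],
    [0,0,-0.95],
    [0,0,-0.95],
    [0,0,-0.8],
    [0,0,0],
    [0,0,0]
  ],
  "travel": [
    [0.05,0.2,0],
    [0.05,0.2,0],
    [0.05,0.2,0],
    [0.05,0.2,0],
    [0.05,0.27,0],
    [0,0,0],
    [0,0,-0.5],
    [0,0,-0.5],
    [0,0,-0.5],
    [0,0,-0.5],
    [0,0,0],
    [0,0,0],
    [0,0,0],
    [0,0,0]
  ],
  "jaw": [0.35,0.35,0.35,0.35,0.35,0.35,0.35,0.35,0.35,0.35,0.35,0.35,0.35,0.35]
}}

```text
time: 25.48
tool_pos: [420.7, 215.9, 136.1]
tcp_rot: [-180.0, 0.0, 87.9]
ft_force: [-0.6, 0.7, 0.2]
finger_gap: 29.9
grip_force: 0.0
```

Run:
```python
from h import *
s=wsnap("w6");print(r.sense()["tool_pos"],r.sense()["tcp_rot"])
go(420.8,216.3,71,87.8)
print(proj(s,[[420.8,216.3,65]]))
```

```text
[420.6 216.1 136.2] [-180.     0.    87.9]
move units [ 0.   0.  -1.6] yaw -0.01
[[283.1 242.1]]
```

View pics/w6.png

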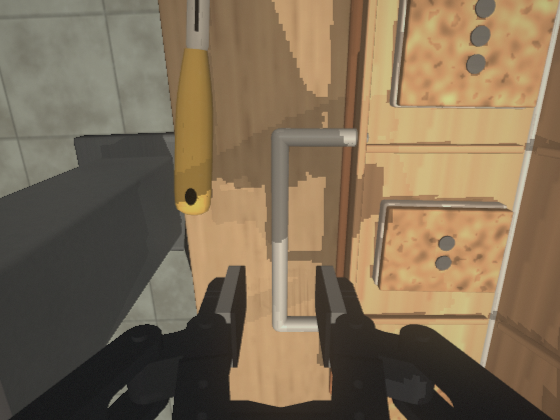

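The bar is at u≈280, centred between the fingers. I'll descend and grip it.

>>> {"method": "apply_moves", "body": {
  "angular": [
    [0,0,0],
    [0,0,0],
    [0,0,0],
    [0,0,0],
    [0,0,0],
    [0,0,0],
    [0,0,0],
    [0,0,0],
    [0,0,0],
    [0,0,0]
  ],
  "travel": [
    [0,0,-0.5],
    [0,0,-0.5],
    [0,0,-0.4],
    [0,0,-0.23],
    [0,0,0],
    [0,0,0],
    [0,0,0],
    [0,0,0],
    [0,0,0],
    [0,0,0]
  ],
  "jaw": [0.35,0.35,0.35,0.35,0.35,0.35,0,0,0,0],
  "force": 40
}}

```text
time: 26.78
tool_pos: [420.2, 216.7, 71.9]
tcp_rot: [-180.0, -0.0, 87.8]
ft_force: [-5.1, -0.1, 6.4]
finger_gap: 7.9
grip_force: 39.1
```

```bash
python3 -c "
import numpy as np
for q in (np.arange(0,1.41,.07),np.linspace(1.4,1.66,9),np.linspace(1.66,1.22,11),np.linspace(1.22,0,18)):
    c=3.175*np.c_[-np.cos(q)*.9993,np.cos(q)*.038,np.sin(q)].round(3); c=c.round(2); print(np.diff(c,axis=0).round(2).tolist())"
```

```text
[[0.0, 0.0, 0.22], [0.03, 0.0, 0.22], [0.04, 0.0, 0.22], [0.05, 0.0, 0.22], [0.07, -0.01, 0.21], [0.08, 0.0, 0.21], [0.1, 0.0, 0.2], [0.11, -0.01, 0.19], [0.13, 0.0, 0.18], [0.13, -0.01, 0.17], [0.15, 0.0, 0.17], [0.16, -0.01, 0.16], [0.17, -0.01, 0.14], [0.18, 0.0, 0.13], [0.19, -0.01, 0.11], [0.2, -0.01, 0.11], [0.2, -0.01, 0.09], [0.21, 0.0, 0.07], [0.21, -0.01, 0.06], [0.22, -0.01, 0.05]]
[[0.1, 0.0, 0.01], [0.1, -0.01, 0.02], [0.11, 0.0, 0.01], [0.1, 0.0, 0.0], [0.1, -0.01, 0.01], [0.11, -0.0, 0.0], [0.1, -0.01, -0.01], [0.1, 0.0, -0.01]]
[[-0.14, 0.0, 0.01], [-0.14, 0.01, 0.01], [-0.14, 0.01, -0.01], [-0.14, 0.0, -0.01], [-0.13, 0.01, -0.01], [-0.14, 0.0, -0.02], [-0.14, 0.01, -0.03], [-0.14, 0.0, -0.03], [-0.13, 0.0, -0.04], [-0.13, 0.01, -0.05]]
[[-0.21, 0.01, -0.08], [-0.2, 0.01, -0.11], [-0.2, 0.0, -0.11], [-0.19, 0.01, -0.13], [-0.18, 0.01, -0.14], [-0.17, 0.01, -0.16], [-0.15, 0.0, -0.16], [-0.14, 0.01, -0.18], [-0.13, 0.0, -0.19], [-0.12, 0.0, -0.19], [-0.1, 0.01, -0.21], [-0.09, 0.0, -0.21], [-0.07, 0.0, -0.21], [-0.06, 0.01, -0.22], [-0.04, 0.0, -0.23], [-0.03, 0.0, -0.22], [0.0, 0.0, -0.23]]
```

>>> {"method": "apply_moves", "body": {
  "angular": [
    [0,0,0],
    [0,0,0],
    [0,0,0],
    [0,0,0],
    [0,0,0],
    [0,0,0],
    [0,0,0],
    [0,0,0],
    [0,0,0],
    [0,0,0],
    [0,0,0],
    [0,0,0]
  ],
  "travel": [
    [0,0,0.22],
    [0.03,0,0.22],
    [0.04,0,0.22],
    [0.05,0,0.22],
    [0.07,-0.01,0.21],
    [0.08,0,0.21],
    [0.1,0,0.2],
    [0.11,-0.01,0.19],
    [0.13,0,0.18],
    [0.13,-0.01,0.17],
    [0,0,0],
    [0,0,0]
  ],
  "jaw": [0,0,0,0,0,0,0,0,0,0,0,0]
}}

```text
time: 28.28
tool_pos: [448.4, 215.5, 154.1]
tcp_rot: [-179.8, 0.0, 87.9]
ft_force: [-16.3, 0.5, 12.6]
finger_gap: 7.2
grip_force: 39.9
```

>>> {"method": "apply_moves", "body": {
  "angular": [
    [0,0,0],
    [0,0,0],
    [0,0,0],
    [0,0,0],
    [0,0,0],
    [0,0,0],
    [0,0,0],
    [0,0,0],
    [0,0,0],
    [0,0,0],
    [0,0,0]
  ],
  "travel": [
    [0.15,0,0.17],
    [0.16,-0.01,0.16],
    [0.17,-0.01,0.14],
    [0.18,0,0.13],
    [0.19,-0.01,0.11],
    [0.2,-0.01,0.11],
    [0.2,-0.01,0.09],
    [0.21,0,0.07],
    [0.21,-0.01,0.06],
    [0.22,-0.01,0.05],
    [0,0,0]
  ],
  "jaw": [0,0,0,0,0,0,0,0,0,0,0]
}}

```text
time: 29.65
tool_pos: [527.2, 212.4, 199.0]
tcp_rot: [179.8, -0.0, 87.8]
ft_force: [-1.6, 0.6, 5.9]
finger_gap: 7.5
grip_force: 41.6
```

>>> {"method": "apply_moves", "body": {
  "angular": [
    [0,0,0],
    [0,0,0],
    [0,0,0],
    [0,0,0],
    [0,0,0],
    [0,0,0],
    [0,0,0],
    [0,0,0],
    [0,0,0],
    [0,0,0],
    [0,0,0],
    [0,0,0]
  ],
  "travel": [
    [0.1,0,0.01],
    [0.1,-0.01,0.02],
    [0.1,0,0.01],
    [0.1,0,0],
    [0.1,-0.01,0],
    [0.1,0,0],
    [0.1,-0.01,-0.01],
    [0.12,0,-0.01],
    [0,0,0],
    [0,0,0],
    [0,0,0],
    [0,0,0]
  ],
  "jaw": [0,0,0,0,0,0,0,0,0,0,0,0]
}}

```text
time: 31.15
tool_pos: [559.8, 211.1, 198.9]
tcp_rot: [179.8, -0.0, 87.8]
ft_force: [1.4, 0.4, 5.0]
finger_gap: 7.2
grip_force: 43.7
```

Run:
```python
from h import *
s=wsnap("w7");t=tsnap("t7","top");u=tsnap("s7","scene");q=r.sense();print(q["tool_pos"],q["ft_force"])
b=cv2.resize(t["color"][150:290,80:270,::-1],(570,420));c=cv2.resize(u["color"][120:260,100:290,::-1],(570,420))
cv2.imwrite("pics/v7.png",cv2.resize(np.hstack([b,c]),(798,294)))
```

```text
[559.8 211.1 198.9] [1.5 0.5 5.7]
```

View pics/v7.png

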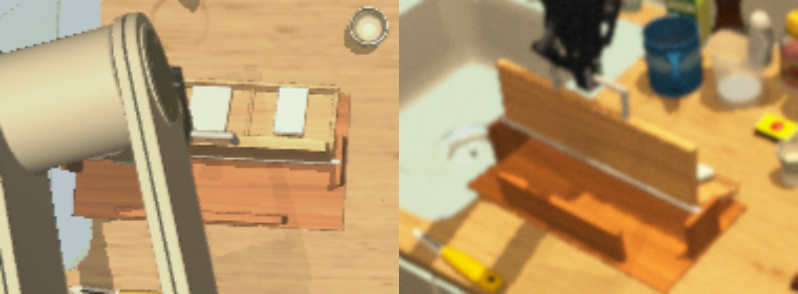

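Two coasters show white side up on the back board and the third is hidden by the arm. I'll swing back to level (1.22).

>>> {"method": "apply_moves", "body": {
  "angular": [
    [0,0,0],
    [0,0,0],
    [0,0,0],
    [0,0,0],
    [0,0,0],
    [0,0,0],
    [0,0,0],
    [0,0,0],
    [0,0,0],
    [0,0,0],
    [0,0,0],
    [0,0,0],
    [0,0,0],
    [0,0,0]
  ],
  "travel": [
    [-0.14,0,0.01],
    [-0.14,0.01,0.01],
    [-0.14,0.01,-0.01],
    [-0.14,0,-0.01],
    [-0.14,0.01,-0.01],
    [-0.14,0,-0.02],
    [-0.14,0.01,-0.03],
    [-0.14,0,-0.03],
    [-0.13,0,-0.04],
    [-0.13,0.01,-0.05],
    [0,0,0],
    [0,0,0],
    [0,0,0],
    [0,0,0]
  ],
  "jaw": [0,0,0,0,0,0,0,0,0,0,0,0.3,0.3,0.3]
}}

```text
time: 33.05
tool_pos: [502.8, 213.0, 189.4]
tcp_rot: [-179.9, 0.0, 87.8]
ft_force: [-0.1, -0.8, -0.2]
finger_gap: 25.7
grip_force: 0.0
```

>>> {"method": "apply_moves", "body": {
  "angular": [
    [0,0,0],
    [0,0,0],
    [0,0,0.95],
    [0,0,0.95],
    [0,0,0.95],
    [0,0,0.95],
    [0,0,0.95],
    [0,0,0.95],
    [0,0,0.95],
    [0,0,0.95],
    [0,0,0.95],
    [0,0,0.95],
    [0,0,0.95],
    [0,0,0.8],
    [0,0,0],
    [0,0,0]
  ],
  "travel": [
    [0,0,0.6],
    [0,0,1],
    [0.2,0,0.3],
    [0.2,0,0],
    [0.2,0,0],
    [0.2,0,0],
    [0.2,0,0],
    [0.2,0,0],
    [0.2,0,0],
    [0.2,0,0],
    [0.2,0,0],
    [0.2,0,0],
    [0.2,0,0],
    [0,0,0],
    [0,0,0],
    [0,0,0]
  ],
  "jaw": [0.35,0.35,0.35,0.35,0.35,0.6,0.6,0.6,0.6,0.6,0.6,0.6,0.6,0.6,0.6,0.6]
}}

```text
time: 35.05
tool_pos: [591.0, 213.2, 265.6]
tcp_rot: [-180.0, -0.0, 177.7]
ft_force: [0.5, -0.2, -0.5]
finger_gap: 51.3
grip_force: 0.0
```

Run:
```python
from h import *
s=wsnap("w8");q=r.sense();print(q["tool_pos"],q["tcp_rot"])
hsv=cv2.cvtColor(s["color"],cv2.COLOR_RGB2HSV)
m=cv2.inRange(hsv,(0,0,120),(179,45,255))
cs,_=cv2.findContours(m,cv2.RETR_EXTERNAL,cv2.CHAIN_APPROX_NONE)
for c in cs:
    if cv2.contourArea(c)<1200: continue
    b=cv2.boxPoints(cv2.minAreaRect(c)); P=ray(s,b,80)
    w=ray(s,c[:,0,:],80)[:,:2].astype(np.float32); R=cv2.minAreaRect(w)
    print(cv2.minAreaRect(c)[0],cv2.contourArea(c),R)
```

```text
[591.  213.2 265.7] [-180.    -0.   177.7]
(529.4495239257812, 370.3348388671875) 1319.5 ((788.7327880859375, 455.5571594238281), (65.918701171875, 38.27437210083008), 89.86642456054688)
(256.0, 357.0) 1581.0 ((762.6181640625, 183.01918029785156), (49.40330123901367, 56.417091369628906), 85.31967163085938)
(393.5, 209.5) 2766.0 ((613.4259033203125, 309.3817138671875), (58.98455047607422, 47.918663024902344), 87.72772979736328)
(160.0, 201.5) 2724.5 ((598.7401123046875, 111.29220581054688), (34.78449630737305, 61.61105728149414), 87.63856506347656)
(275.5, 196.0) 3015.0 ((597.7794799804688, 209.64987182617188), (46.412208557128906, 61.83910369873047), 87.72698974609375)
(229.5, 74.0) 1874.5 ((498.33544921875, 178.6457061767578), (109.60692596435547, 11.51298713684082), 87.7081298828125)
(494.14154052734375, 169.73130798339844) 27876.0 ((601.2453002929688, 397.54486083984375), (294.3276062011719, 133.27818298339844), 0.02735227905213833)
```

View pics/w8.png

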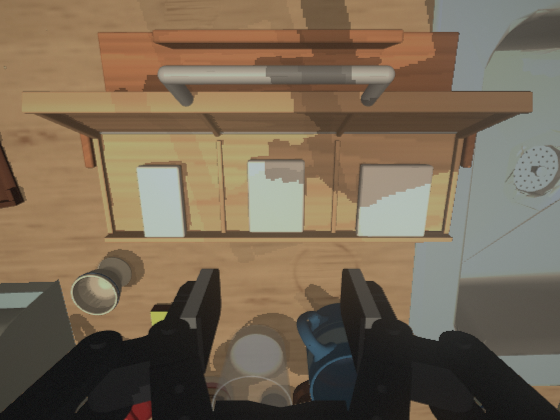

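All three are white side up, at (160,201), (276,196) and (394,201), square in their lanes. I'll pick coaster 3 from the back board.

>>> {"method": "apply_moves", "body": {
  "angular": [
    [0,0,0],
    [0,0,0],
    [0,0,0],
    [0,0,0],
    [0,0,0],
    [0,0,0],
    [0,0,0]
  ],
  "travel": [
    [0.1,0.8,0],
    [0.1,0.8,-0.3],
    [0.1,0.8,-0.8],
    [0.07,0,-0.9],
    [0,0,-0.9],
    [0,0,0],
    [0,0,0]
  ],
  "jaw": [0.78,0.78,0.78,0.78,0.78,0.78,0.78]
}}

```text
time: 35.98
tool_pos: [606.6, 309.4, 151.6]
tcp_rot: [180.0, 0.1, 177.8]
ft_force: [0.5, 0.2, 0.8]
finger_gap: 66.6
grip_force: 0.0
```

Run:
```python
from h import *
s=wsnap("w9");q=r.sense();print(q["tool_pos"],q["tcp_rot"])
hsv=cv2.cvtColor(s["color"],cv2.COLOR_RGB2HSV)
m=cv2.inRange(hsv,(0,0,120),(179,45,255))[:, 170:400]
cs,_=cv2.findContours(m,cv2.RETR_EXTERNAL,cv2.CHAIN_APPROX_NONE)
for c in cs:
    if cv2.contourArea(c)>2500:
        print(ray(s,[np.array(cv2.minAreaRect(c)[0])+[170,0]],80), cv2.minAreaRect(ray(s,c[:,0,:]+[170,0],80)[:,:2].astype(np.float32)))
go(606,309.5,97,177.8)
```

```text
[607.1 309.6 152.5] [179.9   0.2 177.8]
[[621.9 309.6  80. ]] ((622.3359375, 309.974609375), (58.130611419677734, 29.539287567138672), 87.56034851074219)
move units [-0.  -0.  -1.4] yaw -0.0
```

>>> {"method": "apply_moves", "body": {
  "angular": [
    [0,0,0],
    [0,0,0],
    [0,0,0],
    [0,0,0],
    [0,0,0],
    [0,0,0],
    [0,0,0],
    [0,0,0],
    [0,0,0],
    [0,0,0],
    [0,0,0],
    [0,0,0],
    [0,0,0],
    [0,0,0],
    [0,0,0]
  ],
  "travel": [
    [0,0,-0.5],
    [0,0,-0.5],
    [0,0,-0.3],
    [0,0,-0.08],
    [0,0,0],
    [0,0,0],
    [0,0,0],
    [0,0,0],
    [0,0,0],
    [0,0,0.3],
    [0,0,0.7],
    [0,0,1],
    [0,0,1],
    [0,0,0],
    [0,0,0]
  ],
  "jaw": [0.78,0.78,0.78,0.78,0.78,0.78,0.55,0.55,0.55,0.55,0.55,0.55,0.55,0.55,0.55],
  "force": 50
}}

```text
time: 37.9
tool_pos: [605.5, 309.1, 214.2]
tcp_rot: [-180.0, -0.1, 177.8]
ft_force: [0.7, -0.5, -2.1]
finger_gap: 58.0
grip_force: 53.6
```

Run:
```python
from h import *
q=r.sense();print(q["tool_pos"],q["finger_gap"])
go(579.5,-203,140,187.5)
```

```text
[605.5 309.1 214.2] 58.01634587567719
move units [ -0.7 -12.8  -1.9] yaw 1.21
```

>>> {"method": "apply_moves", "body": {
  "angular": [
    [0,0,0.12],
    [0,0,0.12],
    [0,0,0.12],
    [0,0,0.12],
    [0,0,0.12],
    [0,0,0.12],
    [0,0,0.12],
    [0,0,0.12],
    [0,0,0.12],
    [0,0,0.12],
    [0,0,0],
    [0,0,0],
    [0,0,0]
  ],
  "travel": [
    [-0.06,-0.93,0],
    [-0.06,-0.93,0],
    [-0.06,-0.93,0],
    [-0.06,-0.93,0],
    [-0.06,-0.93,0],
    [-0.06,-0.93,0],
    [-0.06,-0.93,0],
    [-0.06,-0.93,0],
    [-0.06,-0.93,0],
    [-0.06,-0.93,-0.1],
    [-0.04,-0.93,-0.25],
    [0,0,0],
    [0,0,0]
  ],
  "jaw": [0.55,0.55,0.55,0.55,0.55,0.55,0.55,0.55,0.55,0.55,0.55,0.55,0.55]
}}

```text
time: 39.52
tool_pos: [579.5, -99.4, 199.2]
tcp_rot: [179.9, -0.1, -172.6]
ft_force: [0.2, 0.5, -0.7]
finger_gap: 57.7
grip_force: 53.7
```

Run:
```python
from h import *
import pickle
s=wsnap("w10");q=r.sense();print(q["tool_pos"],q["tcp_rot"],q["finger_gap"])
pickle.dump({k:v for k,v in s.items()},open("w10.pkl","wb"))
print(proj(s,[[581.4,-101.4,14],[579.5,-203,14],[580.4,-301.3,14]]))
```

```text
[579.9 -99.1 199.8] [ 179.9   -0.1 -172.5] 57.24669445665545
[[276.1 191.5]
 [155.  174.1]
 [ 34.3 160. ]]
```

View pics/w10.png

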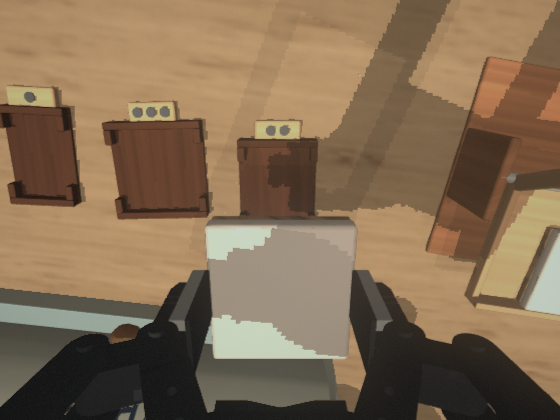

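Holder 3 is fully visible at about (158,168), with its three-stud label at (152,111). The held coaster is at (281,288), white side up. I'll measure the holders by edge casting in both views.

```bash
cat >> h.py <<'E'
def holder(s,c0,half=60):
    """centre/yaw of a holder near c0 from its dark silhouette: near sides at z=0, far sides at z=14"""
    hsv=cv2.cvtColor(s["color"],cv2.COLOR_RGB2HSV)
    m=cv2.inRange(hsv,(0,60,15),(14,255,125))+cv2.inRange(hsv,(165,60,15),(179,255,125))
    roi=np.zeros_like(m); q=proj(s,[[c0[0]+a*half,c0[1]+b*half,14] for a,b in [(-1,-1),(-1,1),(1,1),(1,-1)]])
    cv2.fillPoly(roi,[q.astype(int)],255); m=cv2.morphologyEx(m&roi,cv2.MORPH_CLOSE,np.ones((5,5)))
    cs,_=cv2.findContours(m,cv2.RETR_EXTERNAL,cv2.CHAIN_APPROX_NONE); c=max(cs,key=cv2.contourArea)
    p=c[:,0,:]; cam=-s["R"].T@s["t"]
    R=cv2.minAreaRect(ray(s,p,14)[:,:2].astype(np.float32)); yaw=(R[2]+45)%90-45
    a=np.radians(yaw); M=np.array([[np.cos(a),np.sin(a)],[-np.sin(a),np.cos(a)]])
    L={z:(ray(s,p,z)[:,:2]-c0[:2])@M.T for z in (0,14)}; n=M@(cam[:2]-c0[:2]); o=[]
    for k in (0,1):
        lo=np.percentile(L[0 if n[k]<-35 else 14][:,k],3 ); hi=np.percentile(L[0 if n[k]>35 else 14][:,k],97)
        o.append((lo,hi))
    o=np.array(o); return np.array(c0[:2])+M.T@o.mean(1), yaw, o[:,1]-o[:,0]
E
python3 - <<'E'
from h import *
import pickle
w=pickle.load(open("w10.pkl","rb"));t=pickle.load(open("s0.pkl","rb"))["top"]
C={"h2":(581.4,-101.4),"h3":(579.5,-203),"h1":(580.4,-301.3)}
for k in C: print(k,"top",*holder(t,C[k]))
for k in ("h3","h1"): print(k,"w",*holder(w,C[k]))
# held coaster centre rel. TCP (top face z: tcp-30.5+15 approx)
z=199.8-32+15
P=ray(w,[(207,219),(355,219),(348,357),(214,357)],z);print(P,P.mean(0))
E
```

```text
h2 top [ 581.9 -101. ] 6.951478004455566 [78.9 62.1]
h3 top [ 580.  -202.3] 8.91142463684082 [79.2 74.4]
h1 top [ 581.2 -301.4] 5.381567478179932 [79.2 50.4]
h3 w [ 577.3 -202.2] 8.66648006439209 [80.9 76.5]
h1 w [ 573.1 -301.5] 4.369406700134277 [91.7 51.8]
[[ 549.  -130.5  182.8]
 [ 541.7  -74.5  182.8]
 [ 604.8  -65.3  182.8]
 [ 612.3 -123.1  182.8]] [576.9 -98.3 182.8]
```

>>> {"method": "apply_moves", "body": {
  "angular": [
    [0,0,0.1],
    [0,0,0],
    [0,0,0],
    [0,0,0],
    [0,0,0],
    [0,0,0],
    [0,0,0],
    [0,0,0],
    [0,0,0]
  ],
  "travel": [
    [0,-0.8,0],
    [0,-0.9,0],
    [0,-0.89,0],
    [0,0,-0.9],
    [0,0,-0.9],
    [0,0,-0.9],
    [0,0,-0.8],
    [0,0,0],
    [0,0,0]
  ],
  "jaw": [0.55,0.55,0.55,0.55,0.55,0.55,0.55,0.55,0.55]
}}

```text
time: 40.7
tool_pos: [581.3, -203.2, 62.1]
tcp_rot: [-180.0, 0.1, -171.7]
ft_force: [0.8, -0.6, -0.1]
finger_gap: 57.7
grip_force: 53.9
```

Run:
```python
from h import *
q=r.sense();print(q["tool_pos"],q["finger_gap"])
go(580,-202.6,37,188.3)
```

```text
[ 581.3 -203.2   62.1] 57.662965798422206
move units [-0.   0.  -0.6] yaw 0.0
```

>>> {"method": "apply_moves", "body": {
  "angular": [
    [0,0,0],
    [0,0,0],
    [0,0,0],
    [0,0,0],
    [0,0,0],
    [0,0,0]
  ],
  "travel": [
    [-0.02,0.01,-0.2],
    [0,0,-0.2],
    [0,0,-0.1],
    [0,0,-0.08],
    [0,0,0],
    [0,0,0]
  ],
  "jaw": [0.55,0.55,0.55,0.55,0.55,0.55]
}}

```text
time: 41.45
tool_pos: [579.7, -203.3, 37.6]
tcp_rot: [-180.0, 0.0, -171.8]
ft_force: [0.1, -0.4, -0.8]
finger_gap: 57.8
grip_force: 53.9
```

>>> {"method": "apply_moves", "body": {
  "angular": [
    [0,0,0],
    [0,0,0],
    [0,0,0],
    [0,0,0],
    [0,0,0],
    [0,0,0],
    [0,0,0],
    [0,0,0],
    [0,0,0],
    [0,0,0],
    [0,0,0]
  ],
  "travel": [
    [0,0,-0.04],
    [0,0,0],
    [0,0,0],
    [0,0,0],
    [0,0,0],
    [0,0,0.3],
    [0,0,0.7],
    [0,0,1],
    [0,0,1],
    [0,0,1],
    [0,0,0]
  ],
  "jaw": [0.55,0.55,0.75,0.75,0.75,0.75,0.75,0.75,0.75,0.75,0.75]
}}

```text
time: 42.82
tool_pos: [582.1, -204.3, 202.1]
tcp_rot: [-179.7, 0.5, -171.8]
ft_force: [0.3, 0.1, -0.2]
finger_gap: 64.0
grip_force: 0.0
```

```bash
cat >> h.py <<'E'
def white(s,c0,z,half=50):
    hsv=cv2.cvtColor(s["color"],cv2.COLOR_RGB2HSV); m=cv2.inRange(hsv,(0,0,110),(179,60,255))
    roi=np.zeros_like(m); q=proj(s,[[c0[0]+a*half,c0[1]+b*half,z] for a,b in [(-1,-1),(-1,1),(1,1),(1,-1)]])
    cv2.fillPoly(roi,[q.astype(int)],255)
    cs,_=cv2.findContours(m&roi,cv2.RETR_EXTERNAL,cv2.CHAIN_APPROX_NONE); c=max(cs,key=cv2.contourArea)
    return cv2.minAreaRect(ray(s,c[:,0,:],z)[:,:2].astype(np.float32))
E
python3 - <<'E'
from h import *
s=wsnap("w11");q=r.sense();print(q["tool_pos"])
print(white(s,(580,-202.5),19)); print(holder(s,(581,-301)),holder(s,(581.4,-101)))
t=tsnap("t11"); print(white(t,(598,210),80),white(t,(598,111),80))
go(606,209.5,200,177.8)
E
```

```text
[ 580.9 -203.8  199.3]
((578.9285278320312, -202.3930206298828), (62.873687744140625, 59.66050720214844), 8.154457092285156)
(array([ 578.5, -301.6]), 4.556834697723389, array([80.4, 52.4])) (array([ 574.3, -102. ]), 6.7914276123046875, array([89.7, 64.6]))
((601.4041748046875, 208.2789306640625), (47.32781219482422, 62.801177978515625), 87.70311737060547) ((602.098876953125, 109.1568374633789), (62.28073501586914, 34.88936233520508), 0.751339852809906)
move units [ 0.7 10.3  0.1] yaw -1.3
```

>>> {"method": "apply_moves", "body": {
  "angular": [
    [0,0,-0.13],
    [0,0,-0.13],
    [0,0,-0.13],
    [0,0,-0.13],
    [0,0,-0.13],
    [0,0,-0.13],
    [0,0,-0.13],
    [0,0,-0.13],
    [0,0,-0.13],
    [0,0,-0.13],
    [0,0,0],
    [0,0,0],
    [0,0,0],
    [0,0,0],
    [0,0,0]
  ],
  "travel": [
    [0.07,0.94,0],
    [0.07,0.94,0],
    [0.07,0.94,0],
    [0.07,0.94,0],
    [0.07,0.94,0],
    [0.07,0.94,0],
    [0.07,0.94,0],
    [0.07,0.94,0],
    [0.07,0.94,0],
    [0.0,0.94,0],
    [0,0.92,0],
    [0,0,-0.6],
    [0,0,-0.6],
    [0,0,0],
    [0,0,0]
  ],
  "jaw": [0.68,0.68,0.68,0.68,0.68,0.68,0.68,0.68,0.68,0.68,0.68,0.68,0.68,0.68,0.68]
}}

```text
time: 44.8
tool_pos: [604.6, 209.4, 147.9]
tcp_rot: [-180.0, -0.0, 177.8]
ft_force: [-0.2, 0.1, 0.4]
finger_gap: 57.7
grip_force: 0.0
```

Run:
```python
from h import *
s=wsnap("w12");q=r.sense();print(q["tool_pos"]);print(white(s,(598,209.5),80,49))
go(606,209.2,97,177.8)
```

```text
[605.1 209.6 148.8]
((597.4893188476562, 209.70680236816406), (46.91144943237305, 62.81418991088867), 87.81765747070312)
move units [ 0.  -0.  -1.3] yaw -0.0
```

>>> {"method": "apply_moves", "body": {
  "angular": [
    [0,0,0],
    [0,0,0],
    [0,0,0],
    [0,0,0],
    [0,0,0],
    [0,0,0],
    [0,0,0],
    [0,0,0],
    [0,0,0],
    [0,0,0],
    [0,0,0],
    [0,0,0],
    [0,0,0],
    [0,0,0],
    [0,0,0]
  ],
  "travel": [
    [0,0,-0.5],
    [0,0,-0.4],
    [0,0,-0.3],
    [0,0,-0.08],
    [0,0,0],
    [0,0,0],
    [0,0,0],
    [0,0,0],
    [0,0,0],
    [0,0,0.3],
    [0,0,0.7],
    [0,0,1],
    [0,0,1],
    [0,0,0],
    [0,0,0]
  ],
  "jaw": [0.68,0.68,0.68,0.68,0.68,0.68,0.4,0.4,0.4,0.4,0.4,0.4,0.4,0.4,0.4],
  "force": 50
}}

```text
time: 46.72
tool_pos: [604.3, 209.5, 216.3]
tcp_rot: [-180.0, -0.0, 177.8]
ft_force: [-0.1, -0.0, -1.3]
finger_gap: 46.0
grip_force: 51.3
```

Run:
```python
from h import *
q=r.sense();print(q["tool_pos"],q["finger_gap"])
s=wsnap("w13");print(white(s,q["tool_pos"],q["tool_pos"][2]-17,45))
go(581.9+5,-101+.6,140,187)
```

```text
[604.3 209.5 216.3] 45.95469449877666
((595.7222900390625, 210.52244567871094), (46.43221664428711, 61.563438415527344), 87.89034271240234)
move units [-0.4 -7.7 -1.9] yaw 1.15
```

>>> {"method": "apply_moves", "body": {
  "angular": [
    [0,0,0.15],
    [0,0,0.15],
    [0,0,0.15],
    [0,0,0.15],
    [0,0,0.15],
    [0,0,0.15],
    [0,0,0.15],
    [0,0,0.1],
    [0,0,0],
    [0,0,0],
    [0,0,0],
    [0,0,0],
    [0,0,0],
    [0,0,0]
  ],
  "travel": [
    [-0.05,-0.97,0],
    [-0.05,-0.97,0],
    [-0.05,-0.97,0],
    [-0.05,-0.97,0],
    [-0.05,-0.97,0],
    [-0.05,-0.97,0],
    [-0.06,-0.97,0],
    [-0.06,-0.96,0],
    [0,0,-0.9],
    [0,0,-1],
    [0,0,-1],
    [0,0,-0.95],
    [0,0,0],
    [0,0,0]
  ],
  "jaw": [0.4,0.4,0.4,0.4,0.4,0.4,0.4,0.4,0.4,0.4,0.4,0.4,0.4,0.4]
}}

```text
time: 48.52
tool_pos: [588.0, -100.4, 63.3]
tcp_rot: [180.0, -0.0, -173.0]
ft_force: [0.2, 0.4, 0.6]
finger_gap: 45.7
grip_force: 51.6
```

Run:
```python
from h import *
q=r.sense();print(q["tool_pos"],q["finger_gap"])
s=wsnap("w14");print(white(s,q["tool_pos"],q["tool_pos"][2]-17,45))
go(587.5,-100.3,38,187)
```

```text
[ 588.  -100.4   63.3] 45.722904264724356
((578.65087890625, -100.6341781616211), (62.24607849121094, 46.599082946777344), 7.074004650115967)
move units [-0.   0.  -0.7] yaw -0.0
```

>>> {"method": "apply_moves", "body": {
  "angular": [
    [0,0,0],
    [0,0,0],
    [0,0,0],
    [0,0,0],
    [0,0,0],
    [0,0,0]
  ],
  "travel": [
    [-0.01,0,-0.2],
    [0,0,-0.2],
    [0,0,-0.14],
    [0,0,-0.1],
    [0,0,0],
    [0,0,0]
  ],
  "jaw": [0.4,0.4,0.4,0.4,0.4,0.4]
}}

```text
time: 49.32
tool_pos: [587.6, -100.4, 38.0]
tcp_rot: [-180.0, -0.0, -173.0]
ft_force: [-5.4, 0.5, 8.1]
finger_gap: 45.9
grip_force: 52.7
```

>>> {"method": "apply_moves", "body": {
  "angular": [
    [0,0,0],
    [0,0,0],
    [0,0,0],
    [0,0,0]
  ],
  "travel": [
    [0,0,0.05],
    [-0.05,0,0],
    [0,0,0],
    [0,0,0]
  ],
  "jaw": [0.4,0.4,0.4,0.4]
}}

```text
time: 49.82
tool_pos: [585.4, -100.4, 38.8]
tcp_rot: [180.0, -0.0, -173.0]
ft_force: [0.6, -0.1, -0.4]
finger_gap: 46.2
grip_force: 51.6
```

Run:
```python
from h import *
q=r.sense();print(q["tool_pos"],q["finger_gap"],q["ft_force"])
s=wsnap("w15");print(white(s,q["tool_pos"],q["tool_pos"][2]-17,45))
```

```text
[ 585.4 -100.4   38.8] 46.19730741463738 [ 0.6 -0.1 -0.4]
((576.0072021484375, -100.53746032714844), (63.15016174316406, 46.515411376953125), 7.07243013381958)
```

>>> {"method": "apply_moves", "body": {
  "angular": [
    [0,0,0],
    [0,0,0],
    [0,0,0]
  ],
  "travel": [
    [0,0,-0.04],
    [0,0,0],
    [0,0,0]
  ],
  "jaw": [0.4,0.4,0.4]
}}

```text
time: 50.25
tool_pos: [585.6, -100.5, 38.0]
tcp_rot: [-180.0, 0.0, -173.0]
ft_force: [-4.2, 0.3, 5.4]
finger_gap: 46.0
grip_force: 52.3
```

>>> {"method": "apply_moves", "body": {
  "angular": [
    [0,0,0],
    [0,0,0],
    [0,0,0],
    [0,0,0],
    [0,0,0],
    [0,0,0],
    [0,0,0],
    [0,0,0],
    [0,0,0]
  ],
  "travel": [
    [0,0,0],
    [0,0,0],
    [0,0,0],
    [0,0,0.3],
    [0,0,0.7],
    [0,0,1],
    [0,0,1],
    [0,0,1],
    [0,0,0]
  ],
  "jaw": [0.65,0.65,0.65,0.65,0.65,0.65,0.65,0.65,0.65]
}}

```text
time: 51.38
tool_pos: [588.2, -101.1, 203.4]
tcp_rot: [-179.8, 0.5, -173.0]
ft_force: [0.0, 0.2, 0.5]
finger_gap: 55.5
grip_force: 0.0
```

Run:
```python
from h import *
q=r.sense();print(q["tool_pos"],q["finger_gap"],q["ft_force"])
s=wsnap("w16");print(white(s,(581,-101),19)); t=tsnap("t16")
for c in [(581,-101),(580,-203)]: print("top",white(t,c,19))
print(white(t,(598,111),80)); go(600.5,110.5,200,177.8)
```

```text
[ 588.2 -101.1  203.4] 55.50505871445581 [0.  0.2 0.5]
((578.3130493164062, -100.43031311035156), (62.89642333984375, 47.654876708984375), 7.128689289093018)
top ((569.583984375, -103.10584259033203), (37.74052810668945, 47.06268310546875), 5.765760898590088)
top ((579.6854858398438, -225.0022735595703), (33.097679138183594, 108.28416442871094), 76.03977966308594)
((602.1162719726562, 109.39077758789062), (35.134029388427734, 62.736427307128906), 87.02519226074219)
move units [0.4 5.3 0. ] yaw -1.15
```

>>> {"method": "apply_moves", "body": {
  "angular": [
    [0,0,-0.2],
    [0,0,-0.2],
    [0,0,-0.2],
    [0,0,-0.2],
    [0,0,-0.2],
    [0,0,-0.15],
    [0,0,0],
    [0,0,0],
    [0,0,0],
    [0,0,0]
  ],
  "travel": [
    [0.06,0.88,0],
    [0.06,0.88,0],
    [0.06,0.88,0],
    [0.06,0.88,0],
    [0.06,0.88,0],
    [0.03,0.88,0],
    [0,0,-0.6],
    [0,0,-0.7],
    [0,0,0],
    [0,0,0]
  ],
  "jaw": [0.6,0.6,0.6,0.6,0.6,0.6,0.6,0.6,0.6,0.6]
}}

```text
time: 52.72
tool_pos: [598.6, 110.7, 145.5]
tcp_rot: [-180.0, -0.0, 177.8]
ft_force: [0.7, -0.7, 0.8]
finger_gap: 51.2
grip_force: 0.0
```

Run:
```python
from h import *
s=wsnap("w17");q=r.sense();print(q["tool_pos"]);print(white(s,(598,110.5),80,48))
go(600.5,110.3,97,177.8)
```

```text
[599.2 110.7 146.4]
((597.8629760742188, 110.77596282958984), (34.80335998535156, 62.32297897338867), 87.8918228149414)
move units [ 0.  -0.  -1.2] yaw -0.0
```

>>> {"method": "apply_moves", "body": {
  "angular": [
    [0,0,0],
    [0,0,0],
    [0,0,0],
    [0,0,0],
    [0,0,0],
    [0,0,0],
    [0,0,0],
    [0,0,0],
    [0,0,0],
    [0,0,0],
    [0,0,0],
    [0,0,0],
    [0,0,0],
    [0,0,0],
    [0,0,0]
  ],
  "travel": [
    [0.03,0,-0.5],
    [0,0,-0.4],
    [0,0,-0.25],
    [0,0,-0.08],
    [0,0,0],
    [0,0,0],
    [0,0,0],
    [0,0,0],
    [0,0,0],
    [0,0,0.3],
    [0,0,0.7],
    [0,0,1],
    [0,0,1],
    [0,0,0],
    [0,0,0]
  ],
  "jaw": [0.6,0.6,0.6,0.6,0.6,0.6,0.25,0.25,0.25,0.25,0.25,0.25,0.25,0.25,0.25],
  "force": 50
}}

```text
time: 54.65
tool_pos: [599.6, 110.8, 216.0]
tcp_rot: [-180.0, -0.0, 177.8]
ft_force: [0.0, -1.1, -1.6]
finger_gap: 34.2
grip_force: 49.9
```

Run:
```python
from h import *
q=r.sense();print(q["tool_pos"],q["finger_gap"])
s=wsnap("w18");print(white(s,q["tool_pos"],q["tool_pos"][2]-17,45))
go(581,-301.5,140,185)
```

```text
[599.6 110.8 216. ] 34.16633493885631
((596.4248657226562, 111.704833984375), (34.604957580566406, 61.12908935546875), 87.86703491210938)
move units [ -0.5 -10.3  -1.9] yaw 0.9
```

>>> {"method": "apply_moves", "body": {
  "angular": [
    [0,0,0.1],
    [0,0,0.1],
    [0,0,0.1],
    [0,0,0.1],
    [0,0,0.1],
    [0,0,0.1],
    [0,0,0.1],
    [0,0,0.1],
    [0,0,0.1],
    [0,0,0],
    [0,0,0],
    [0,0,0],
    [0,0,0],
    [0,0,0],
    [0,0,0],
    [0,0,0],
    [0,0,0]
  ],
  "travel": [
    [-0.04,-0.94,0],
    [-0.04,-0.94,0],
    [-0.04,-0.94,0],
    [-0.04,-0.94,0],
    [-0.04,-0.94,0],
    [-0.04,-0.94,0],
    [-0.04,-0.94,0],
    [-0.04,-0.94,0],
    [-0.05,-0.94,0],
    [-0.05,-0.94,0],
    [-0.05,-0.91,0],
    [0,0,-0.9],
    [0,0,-1],
    [0,0,-1],
    [0,0,-0.95],
    [0,0,0],
    [0,0,0]
  ],
  "jaw": [0.25,0.25,0.25,0.25,0.25,0.25,0.25,0.25,0.25,0.25,0.25,0.25,0.25,0.25,0.25,0.25,0.25]
}}

```text
time: 56.82
tool_pos: [581.3, -301.7, 62.9]
tcp_rot: [180.0, -0.0, -175.0]
ft_force: [0.5, -0.1, -1.0]
finger_gap: 34.2
grip_force: 50.1
```

Run:
```python
from h import *
q=r.sense();print(q["tool_pos"],q["finger_gap"],q["tcp_rot"])
s=wsnap("w19");print(white(s,q["tool_pos"],q["tool_pos"][2]-17,45))
go(581,-301.5,38,185)
```

```text
[ 581.3 -301.7   62.9] 34.2439972049912 [ 180.   -0. -175.]
((577.4671020507812, -300.9742126464844), (62.35734939575195, 34.937477111816406), 5.0716872215271)
move units [-0.   0.  -0.7] yaw -0.0
```

>>> {"method": "apply_moves", "body": {
  "angular": [
    [0,0,0],
    [0,0,0],
    [0,0,0],
    [0,0,0],
    [0,0,0],
    [0,0,0]
  ],
  "travel": [
    [0,0,-0.2],
    [0,0,-0.2],
    [0,0,-0.14],
    [0,0,-0.1],
    [0,0,0],
    [0,0,0]
  ],
  "jaw": [0.25,0.25,0.25,0.25,0.25,0.25]
}}

```text
time: 57.62
tool_pos: [581.3, -301.8, 37.7]
tcp_rot: [-180.0, 0.0, -175.0]
ft_force: [-3.5, 2.2, 8.5]
finger_gap: 34.2
grip_force: 51.0
```

>>> {"method": "apply_moves", "body": {
  "angular": [
    [0,0,0],
    [0,0,0],
    [0,0,0],
    [0,0,0],
    [0,0,0],
    [0,0,0],
    [0,0,0],
    [0,0,0],
    [0,0,0],
    [0,0,0]
  ],
  "travel": [
    [0,0,0.02],
    [0,0,0],
    [0,0,0],
    [0,0,0],
    [0,0,0.3],
    [0,0,0.7],
    [0,0,1],
    [0,0,1],
    [0,0,1],
    [0,0,0]
  ],
  "jaw": [0.25,0.52,0.52,0.52,0.52,0.52,0.52,0.52,0.52,0.52]
}}

```text
time: 58.88
tool_pos: [583.5, -303.1, 204.0]
tcp_rot: [-179.7, 0.4, -175.0]
ft_force: [0.4, -0.2, 0.1]
finger_gap: 44.5
grip_force: 0.0
```

Run:
```python
from h import *
q=r.sense();print(q["tool_pos"],q["finger_gap"])
s=wsnap("w20");print(white(s,(580,-301.5),19))
go(504,213,265,87.8)
```

```text
[ 583.5 -303.1  204. ] 44.53103143868341
((579.548828125, -301.17974853515625), (63.81950378417969, 35.79825973510742), 5.022881984710693)
move units [-2.  12.9  1.6] yaw -12.15
```

All three coasters are seated. Back to the bar.

>>> {"method": "apply_moves", "body": {
  "angular": [
    [0,0,-0.9],
    [0,0,-0.9],
    [0,0,-0.9],
    [0,0,-0.9],
    [0,0,-0.9],
    [0,0,-0.9],
    [0,0,-0.9],
    [0,0,-0.9],
    [0,0,-0.9],
    [0,0,-0.9],
    [0,0,-0.9],
    [0,0,-0.9],
    [0,0,-0.9],
    [0,0,-0.45],
    [0,0,0],
    [0,0,0],
    [0,0,0]
  ],
  "travel": [
    [-0.1,0.8,0.5],
    [-0.15,0.9,0.5],
    [-0.15,0.9,0.5],
    [-0.15,0.95,0],
    [-0.15,0.95,0],
    [-0.15,0.95,0],
    [-0.15,0.95,0],
    [-0.15,0.95,0],
    [-0.15,0.95,0],
    [-0.15,0.95,0],
    [-0.15,0.95,0],
    [-0.15,0.95,0],
    [-0.15,0.95,0],
    [-0.1,0.8,0],
    [0,0,0],
    [0,0,0],
    [0,0,0]
  ],
  "jaw": [0.35,0.35,0.35,0.35,0.35,0.35,0.35,0.35,0.35,0.35,0.35,0.35,0.35,0.35,0.35,0.35,0.35]
}}

```text
time: 61.05
tool_pos: [501.2, 213.4, 257.1]
tcp_rot: [-180.0, 0.0, 87.8]
ft_force: [-0.4, -1.0, 0.5]
finger_gap: 29.2
grip_force: 0.0
```

Run:
```python
from h import *
q=r.sense();print(q["tool_pos"],q["finger_gap"])
go(503.3,213,190,87.8)
s=wsnap("w21"); hsv=cv2.cvtColor(s["color"],cv2.COLOR_RGB2HSV)
p=proj(s,[[504,213+d,184] for d in (0,20,40)]);print(p)
g=cv2.inRange(hsv,(0,0,90),(179,40,255))
for u,v in p.astype(int):
    x=np.flatnonzero(g[v,u-60:u+60]); print(v,x+u-60 if len(x)<40 else (x.min(),x.max()))
```

```text
[501.2 213.4 257.1] 29.172467019249016
move units [ 0.1 -0.  -1.7] yaw -0.0
[[288.1 241.8]
 [286.9 207.6]
 [285.6 171.2]]
241 [287 290 291 292 293 294 296 297]
207 [288]
171 [293]
```

>>> {"method": "apply_moves", "body": {
  "angular": [
    [0,0,0],
    [0,0,0],
    [0,0,0],
    [0,0,0],
    [0,0,0],
    [0,0,0],
    [0,0,0],
    [0,0,0],
    [0,0,0],
    [0,0,0]
  ],
  "travel": [
    [0.07,0,-0.5],
    [0,0,-0.5],
    [0,0,-0.4],
    [0,0,-0.28],
    [0,0,0],
    [0,0,0],
    [0,0,0],
    [0,0,0],
    [0,0,0],
    [0,0,0]
  ],
  "jaw": [0.35,0.35,0.35,0.35,0.35,0.35,0,0,0,0],
  "force": 40
}}

```text
time: 62.35
tool_pos: [504.6, 214.6, 191.2]
tcp_rot: [179.9, -0.0, 87.8]
ft_force: [2.1, 1.0, 3.8]
finger_gap: 7.4
grip_force: 39.3
```

>>> {"method": "apply_moves", "body": {
  "angular": [
    [0,0,0],
    [0,0,0],
    [0,0,0],
    [0,0,0],
    [0,0,0],
    [0,0,0],
    [0,0,0],
    [0,0,0],
    [0,0,0],
    [0,0,0],
    [0,0,0],
    [0,0,0],
    [0,0,0],
    [0,0,0]
  ],
  "travel": [
    [-0.21,0.01,-0.08],
    [-0.2,0.01,-0.11],
    [-0.2,0,-0.11],
    [-0.19,0.01,-0.13],
    [-0.18,0.01,-0.14],
    [-0.17,0.01,-0.16],
    [-0.15,0,-0.16],
    [-0.14,0.01,-0.18],
    [-0.13,0,-0.19],
    [-0.12,0,-0.19],
    [-0.1,0.01,-0.21],
    [-0.09,0,-0.21],
    [-0.07,0,-0.21],
    [0,0,0]
  ],
  "jaw": [0,0,0,0,0,0,0,0,0,0,0,0,0,0]
}}

```text
time: 64.1
tool_pos: [425.5, 217.5, 105.7]
tcp_rot: [-180.0, -0.0, 87.8]
ft_force: [6.8, 6.9, -3.2]
finger_gap: 7.3
grip_force: 41.2
```

>>> {"method": "apply_moves", "body": {
  "angular": [
    [0,0,0],
    [0,0,0],
    [0,0,0],
    [0,0,0],
    [0,0,0],
    [0,0,0]
  ],
  "travel": [
    [-0.06,0,-0.22],
    [-0.04,0,-0.23],
    [-0.03,0,-0.22],
    [0,0,-0.18],
    [0,0,-0.05],
    [0,0,0]
  ],
  "jaw": [0,0,0,0,0,0]
}}

```text
time: 64.85
tool_pos: [420.2, 217.7, 70.2]
tcp_rot: [-180.0, -0.0, 87.8]
ft_force: [4.2, 7.5, -1.4]
finger_gap: 7.5
grip_force: 42.5
```

>>> {"method": "apply_moves", "body": {
  "angular": [
    [0,0,0],
    [0,0,0],
    [0,0,0],
    [0,0,0]
  ],
  "travel": [
    [0,0,-0.06],
    [0,0,-0.05],
    [0,0,0],
    [0,0,0]
  ],
  "jaw": [0,0,0,0]
}}

```text
time: 65.35
tool_pos: [420.3, 217.7, 67.7]
tcp_rot: [-179.9, -0.0, 87.8]
ft_force: [-6.5, 1.7, 22.9]
finger_gap: 7.5
grip_force: 44.9
```

At the stop. I'll release and go clear.

>>> {"method": "apply_moves", "body": {
  "angular": [
    [0,0,0],
    [0,0,0],
    [0,0,0],
    [0,0,0],
    [0,0,0],
    [0,0,0],
    [0,0,0],
    [0,0,0],
    [0,0,0],
    [0,0,0],
    [0,0,0]
  ],
  "travel": [
    [0,0,0],
    [0,0,0],
    [0,0,0],
    [0,0,0.4],
    [0,0,0.9],
    [0,0,1],
    [0,0,1],
    [-0.5,-0.5,1],
    [-0.5,-1,0.5],
    [0,-1,0],
    [0,0,0]
  ],
  "jaw": [0.35,0.35,0.35,0.35,0.35,0.35,0.35,0.35,0.35,0.35,0.35]
}}

```text
time: 66.72
tool_pos: [380.9, 115.3, 260.3]
tcp_rot: [179.8, 0.0, 87.7]
ft_force: [0.4, 0.9, -0.4]
finger_gap: 30.2
grip_force: 0.0
```

Run:
```python
from h import *
print(r.sense()["tool_pos"]); s=tsnap("t22","scene");t=tsnap("t22t")
b=cv2.resize(t["color"][130:290,80:410,::-1],(798,387));c=cv2.resize(s["color"][130:330,100:430,::-1],(346,210))
cv2.imwrite("pics/fin.png",np.vstack([b,np.hstack([c,np.zeros((210,452,3),np.uint8)])]))
```

```text
[380.9 115.3 260.3]
```

View pics/fin.png

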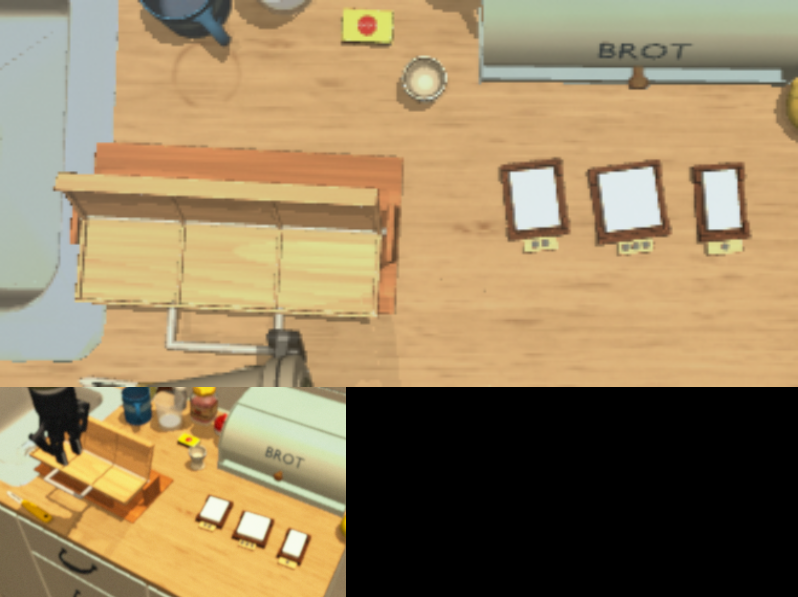

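The final view shows all three coasters white side up in their holders at (535,198), (628,200) and (720,198). The tray is empty and level, and the bystanders have not moved. Handing in.

```bash
python3 -c "
from bench import r
print(r.hand_in())"
```

```text
the job is handed in; nothing more can be done
None
```

All three coasters were tipped over together on the tray and now lie glazed side up in their matching holders, the tray is back down with its floor level, nothing else was disturbed, and the job is handed in (the judge returned no score).

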